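Find the lamp sleeve that fits the stud and show it to the video camera

TASK

Only one of the three brass sleeves, alike outside, fits the stud of the lamp's table base: find it by sliding it down over the stud until its flange sits on the shoulder, without forcing one that will not go, then draw it off again and show it to your colleague, who wants to order more of them, on the video camera. Hold it up in the air straight in front of the lens with its flange end about 15 cm from the glass and facing it squarely, so that the camera looks right into the bore, and finish while still holding it there, steady. The two sleeves that do not fit must end standing upright on the table, clear of the base; keep hand and sleeves off the camera and its tripod, and do not disturb the two bottles and the tape roll.

Things in the scene. Friction and masses are not known exactly. Their poses are not given: they have to be found in the camera images.
- sleeve_a: one of three brass sleeves, alike outside: tube 28 mm wide, 50 mm tall, flange 36 mm wide and 5 mm thick at its lower end, about 140 g; starts upright, flange down, 80 mm or more from the others. Through bore 19, 13 or 10 mm; only the 19 mm one goes over the stud; which has it is not told: look or try. Origin: centre of the flange face (underside); z along the bore to the plain end
- sleeve_b: one of three brass sleeves, alike outside: tube 28 mm wide, 50 mm tall, flange 36 mm wide and 5 mm thick at its lower end, about 140 g; starts upright, flange down, 80 mm or more from the others. Through bore 19, 13 or 10 mm; only the 19 mm one goes over the stud; which has it is not told: look or try. Origin: centre of the flange face (underside); z along the bore to the plain end
- sleeve_c: one of three brass sleeves, alike outside: tube 28 mm wide, 50 mm tall, flange 36 mm wide and 5 mm thick at its lower end, about 140 g; starts upright, flange down, 80 mm or more from the others. Through bore 19, 13 or 10 mm; only the 19 mm one goes over the stud; which has it is not told: look or try. Origin: centre of the flange face (underside); z along the bore to the plain end
- sleeve_a_top (a point): centre of the plain upper end of sleeve_a, 50 mm from its origin along z
- sleeve_b_top (a point): centre of the plain upper end of sleeve_b, 50 mm from its origin along z
- sleeve_c_top (a point): centre of the plain upper end of sleeve_c, 50 mm from its origin along z
- lamp_base: dark steel lamp base, fixed: square plate 110 x 110 x 12 mm; from its middle a conical boss (42 mm wide below, 34 mm at the top) rises 10 mm to a flat shoulder, and on that stands the upright bright steel stud, 16 mm in diameter, 40 mm tall, top edge chamfered 2.5 mm, with a shallow ring groove. Origin: centre of the plate's underside, z up; the stud's axis is on z
- stud_shoulder (a point): centre of the shoulder at the foot of the stud, 22 mm above the table: a fitting sleeve's flange comes to rest at this height, the stud then reaching 40 mm up its bore
- stud_top (a point): centre of the stud's top, 62 mm above the table; a sleeve that does not fit stops here
- camera_head: video camera, fixed on the tripod: grey box 64 mm wide, 44 high, 30 deep, black front, lens barrel 29 mm wide. It faces roughly toward the robot, looking up at 50 degrees above level. Origin: centre of the lens glass, 110 mm above the table; z: viewing direction, straight out of the lens (150 mm in front of the glass is 0, 0, 0.15); y: level, along the width; x: image up
- tripod: small black table tripod that carries the camera, fixed, beyond the sleeves; three feet about 50 mm from its middle, 70 mm tall; origin: between the feet, on the table; the camera faces its -x, lens 10 mm behind the origin's vertical
- medium_bottle: white plastic bottle with a grey cap, 39 mm in diameter, 94 mm tall, a bystander; origin: centre of its underside
- needle_bottle: white needle-nosed bottle, 32 mm in diameter, 135 mm tall, a bystander; origin: centre of its underside
- tape_roll: roll of tan masking tape lying flat, 100 mm across, 25 mm tall, a bystander; origin: centre of its underside

How it is judged:
By the outcome, as a careful person would: the job done as asked, in the order asked, and still so for the second after the job is handed in, while the arm keeps its last pose, push and grip.
It also fails if it takes over 72 s, if anything falls off the work surface, if the arm or the gripper's body presses on something with over 40 N, if the wrist force passes 120 N, or if a joint passes its speed limit or range.

ROBOT

A 6-joint arm with a two-finger parallel gripper is mounted at the origin on a cart in front of the work surface, level with it; the furniture and walls round the work are solid. World frame = base frame: x ahead of the robot, y to its left, z up, the work surface at z = 0. Lengths are in m, angles in rad, forces in N, time in s.
With the tool pointing down it reaches from about 0.35 to 0.85 m from the base axis. Payload 8.1 kg.
Tool frame: the origin (TCP) lies on the centre line of the jaws, within the pads' length; the fingertips stand robot.finger_overhang ahead of it and the grasp point (between the pads) lies 5 mm behind it (robot.finger_overhang is the distance from the TCP to the fingertips, in m); z points along the fingers, y is the direction in which the jaws open and shut (so a half turn about z gives the same grasp; the last joint's range is limited). The gripper opens to 93 mm and grips with 3 to 60 N. Pads are 15 mm wide; open, the fingers measure 128 mm over their backs; the gripper's body (75 mm by 188 mm) begins 65 mm behind the grasp point.
Start: joints at [1.133, 0.13, 1.488, -0, 1.523, -0.085], TCP at [0.207, 0.563, 0.233] pointing down, gripper open.
Joint ranges: [-2.96, 2.96], [-0.89, 2.26], [0.02, 2.5], [-1.34, 4.48], [0, 2.73], [-2.66, 2.66]. Speed limits (rad/s): [2.39, 2.39, 2.79, 3.14, 3.14, 3.14].

INTERFACE

Orientations are given as a rotation vector (axis times angle).
In Python, from plant import robot gives the robot as it stands. The module is installed in compiled form; this text tells all that it offers.
- The arm moves only by the tool carry_out, never from a script. Its argument "commands" is a list that holds one entry, the list of rows, each a list of 4 numbers: the shift along the tool's x, y, z in cm, then the turn about the tool's z in degrees. In form: [[[tx, ty, tz, roll], ...]]. A call has 1 to 20 rows; each row shifts and turns the commanded pose from where the row before left it, along the tool's axes as they then stand; what a row does not reach is not made up. A row lasts 1/12 s, in which the tool goes at most 41.7 mm and 7.16 degrees, less where a joint would pass 70% of its speed; a pose out of reach is approached as far as the arm can. A call is refused whole if a number of a shift passes 4.17 or a number of a turn 7.16, either way. A call with a gripper value outside its range is refused whole. "claw" is the finger opening in cm, from 0 to 9.3, set as the call begins (left out, the last holds). The fingers move at their own pace and stop on an object; "grip_force" is the grip in N (left out, the last holds). Time passes only in rows, so rows that do not move let the fingers close. It gives the time, the measured TCP pose, the force and the opening at its end, in the units of the state.
- robot.read_state(): the state, without advancing time (a new reading comes with each control period).
- robot.read_camera(name): name is "side" or "top" or "wrist"; returns the picture (400x640x3 uint8, red, green, blue); there is no depth.
- robot.camera_params(name): a dict with "mtx" (3x3 intrinsics, pixels), "dist_coeffs" ([k1, k2, p1, p2, k3] as OpenCV has them; the pictures are not rectified), "R" (3x3) and "t" (3): a world point X has camera coordinates R X + t. Camera axes: x right, y down, z forward; pixel columns grow to the right and rows downward; lengths in m; the calibration is good to about 2 mm. A picture is of the moment at which its call begins: read the wrist's pose just before it. camera_params takes no time and is no camera call; for the wrist camera it gives the pose at the moment of the call.
- robot.close_job(): hands the job in, once; it reports no verdict.
The state is a dict: "t": time; "q": joint angles; "dq": joint speeds; "joint_torque": joint torques, N m; "tool_pos": TCP position; "orientation": TCP orientation; "force": force on the tool from outside, world axes, zero at the start; "wrist_torque": the same for the moment, N m; "opening": finger opening in m.
Only numpy, scipy, OpenCV 4.12 (cv2) and the standard library are available. Lean on these libraries where they do the work, as an engineer would, in place of code of your own. Each camera call takes 0.05 s, during which the arm holds its last target.

## Working session

There is one attempt and no reset: what is moved stays moved. The work goes in short steps, Python scripts to look and compute and a tool call to move; the robot and the scene stay as the last step left them, time stands still between calls to the robot, and variables do not carry over. Pictures are saved under pics/ and viewed, and the job is handed in when it is done.

Besides the shell and the picture viewer there is one more tool, called after "Call:" as a command line: name --argument value ..., lists and objects as JSON in quotes. carry_out: Moves the arm, as the interface text tells. Its arguments: {"type":"object","properties":{"commands":{"type":"array","items":{"type":"array","items":{"type":"array","items":{"type":"number"}}}},"claw":{"type":"number"},"grip_force":{"type":"number"}},"required":["commands"]}

```bash
mkdir -p pics; ls; python3 - <<'E'
from plant import robot
import cv2,numpy as np
s=robot.read_state()
print({k:np.round(v,3) for k,v in s.items()}, robot.finger_overhang)
for n in ["side","top","wrist"]:
    p=robot.camera_params(n); print(n,np.round(p["mtx"],1).tolist(),np.round(p["dist_coeffs"],4),np.round(p["R"],3).tolist(),np.round(p["t"],3))
    cv2.imwrite(f"pics/{n}0.png",robot.read_camera(n)[:,:,::-1])
E
```

```text
pics
{'t': np.float64(0.0), 'q': array([ 1.133,  0.131,  1.489,  0.   ,  1.523, -0.085]), 'dq': array([ 0.001, -0.001,  0.001, -0.002,  0.001,  0.   ]), 'joint_torque': array([ 0.0000e+00, -5.5984e+01, -4.9177e+01,  7.7000e-02,  3.5000e-02,
       -0.0000e+00]), 'tool_pos': array([0.207, 0.563, 0.232]), 'orientation': array([-5.510e-01, -3.092e+00,  3.000e-03]), 'force': array([ 0.164, -0.714, -0.599]), 'wrist_torque': array([-0.012,  0.015, -0.024]), 'opening': np.float64(0.093)} 0.014
side [[440.6, 0.0, 325.5], [0.0, 440.6, 195.1], [0.0, 0.0, 1.0]] [-0.0142  0.      0.      0.      0.    ] [[-0.996, -0.084, -0.026], [-0.019, 0.491, -0.871], [0.086, -0.867, -0.49]] [0.624 0.082 0.971]
top [[389.9, 0.0, 321.1], [0.0, 389.9, 200.6], [0.0, 0.0, 1.0]] [-0.0034  0.      0.      0.      0.    ] [[-0.01, -1.0, -0.025], [-0.992, 0.013, -0.125], [0.125, 0.024, -0.992]] [-0.004  0.596  0.951]
wrist [[356.4, 0.0, 319.2], [0.0, 356.4, 205.2], [0.0, 0.0, 1.0]] [-0.0646  0.      0.      0.      0.    ] [[0.345, 0.939, -0.003], [0.901, -0.33, 0.28], [0.262, -0.099, -0.96]] [-0.599 -0.034  0.392]
```

View pics/side0.png

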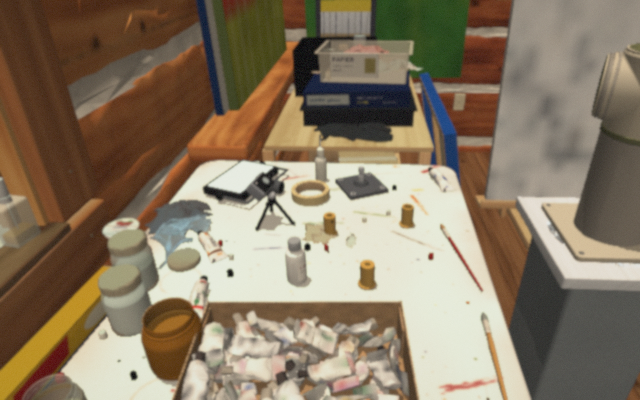

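View pics/top0.png

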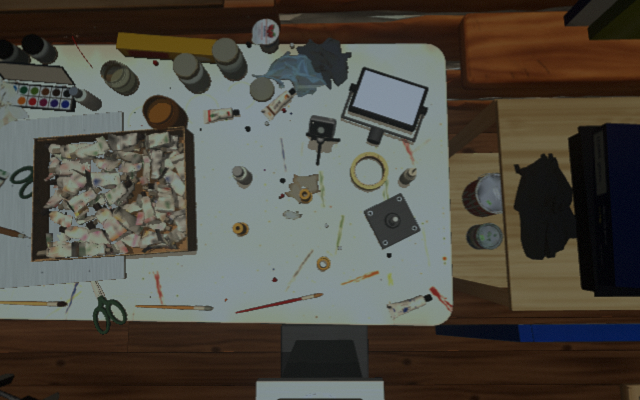

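View pics/wrist0.png

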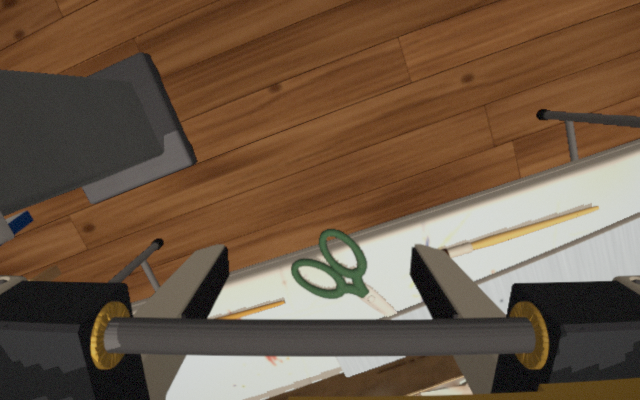

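The side view shows three sleeves at about (330,223), (407,215) and (367,275). The base is at (361,185) and the camera at (270,190). In the top view the sleeves are at about (240,228), (305,194) and (323,263), and the stud is at (393,220). I'll zoom in.

```bash
python3 - <<'E'
import cv2,numpy as np
a=cv2.imread("pics/top0.png"); 
t=[cv2.resize(a[y-20:y+20,x-20:x+20],(390,280*390//390),interpolation=cv2.INTER_CUBIC) for x,y in [(240,228),(305,194),(323,263),(393,220)]]
cv2.imwrite("pics/ztop.png",np.vstack([np.hstack(t[:2]),np.hstack(t[2:])]))
a=cv2.imread("pics/top0.png")[100:270,225:425]
cv2.imwrite("pics/ztop2.png",cv2.resize(a,None,fx=3.5,fy=3.5,interpolation=cv2.INTER_CUBIC))
a=cv2.imread("pics/side0.png")[145:300,240:440]
cv2.imwrite("pics/zside.png",cv2.resize(a,None,fx=3.5,fy=3.5,interpolation=cv2.INTER_CUBIC))
E
```

```text
(no output)
```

View pics/ztop.png

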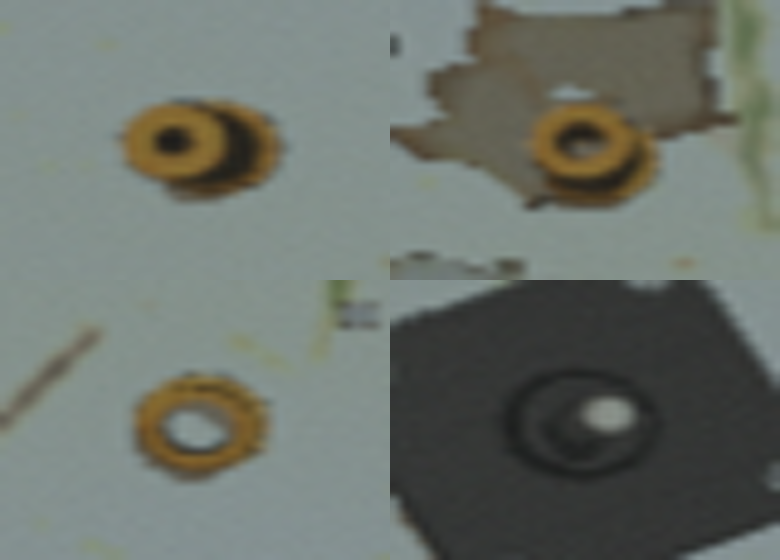

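View pics/ztop2.png

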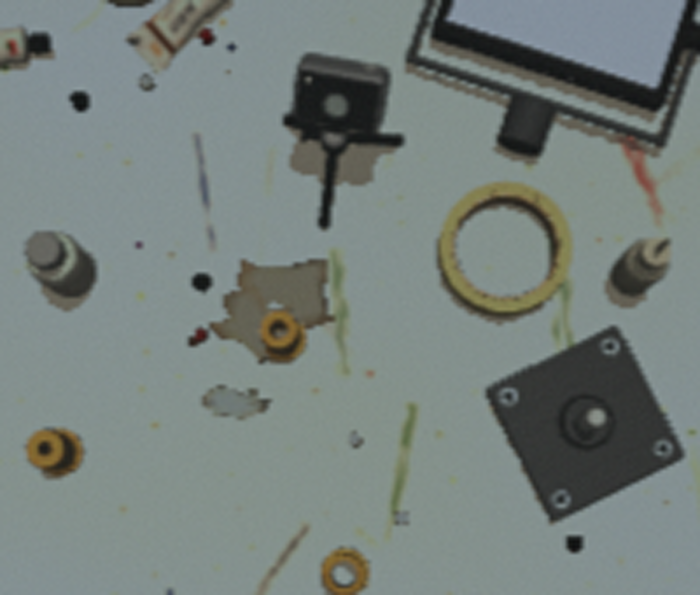

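View pics/zside.png

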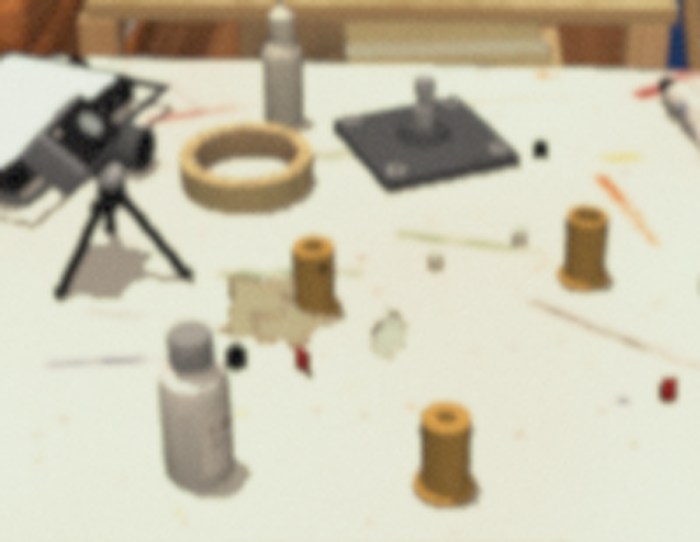

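The bore of the sleeve at top-view (323,263) is clearly the largest, at about half the flange width. The other two look like 10 mm at (240,228) and 13 mm at (305,194). Next I measure positions.

```bash
cat > h.py <<'E'
import cv2,numpy as np
from plant import robot
def ray(n,px,p=None):
    p=p or robot.camera_params(n)
    u=cv2.undistortPoints(np.array([[px]],float),p["mtx"],p["dist_coeffs"])[0,0]
    R=np.array(p["R"]);t=np.array(p["t"])
    return -R.T@t, R.T@np.array([u[0],u[1],1])
def onz(n,px,z,p=None):
    c,d=ray(n,px,p); return c+d*(z-c[2])/d[2]
def two(n1,p1,n2,p2,q1=None,q2=None):
    c1,d1=ray(n1,p1,q1);c2,d2=ray(n2,p2,q2)
    A=np.stack([d1,-d2],1);s=np.linalg.lstsq(A,c2-c1,rcond=None)[0]
    a=c1+s[0]*d1;b=c2+s[1]*d2
    return (a+b)/2,np.linalg.norm(a-b)
def proj(n,X,p=None):
    p=p or robot.camera_params(n)
    return cv2.projectPoints(np.array([X],float),cv2.Rodrigues(np.array(p["R"]))[0],np.array(p["t"]),p["mtx"],p["dist_coeffs"])[0][0,0]
E
python3 - <<'E'
from h import *
for n in ["top","side"]:
    im=cv2.imread(f"pics/{n}0.png"); hsv=cv2.cvtColor(im,cv2.COLOR_BGR2HSV)
    m=cv2.inRange(hsv,(8,110,50),(25,255,255))
    roi=np.zeros_like(m); 
    if n=="top": roi[140:290,220:440]=255
    else: roi[190:300,300:430]=255
    m&=roi
    cs,_=cv2.findContours(m,cv2.RETR_EXTERNAL,cv2.CHAIN_APPROX_NONE)
    for c in cs:
        if cv2.contourArea(c)<40: continue
        x,y,w,h=cv2.boundingRect(c);mo=cv2.moments(c)
        print(n,(x,y,w,h),round(mo['m10']/mo['m00'],1),round(mo['m01']/mo['m00'],1),cv2.contourArea(c))
# base corners from zoomed view
Z=lambda x,y:(225+(x+.5)/3.5-.5,100+(y+.5)/3.5-.5)
cor=[(488,390),(615,328),(682,455),(553,521)]
P=[onz("top",Z(*c),0.012) for c in cor]
print(np.round(P,4)); print("ctr",np.mean(P,0), [np.linalg.norm(P[i]-P[i-1]) for i in range(4)])
print("studtop",onz("top",Z(596,417),0.062))
print("lens?",onz("top",Z(336,105),0.11))
print("foot",onz("top",Z(325,225),0.0),onz("top",Z(400,140),0.0),onz("top",Z(288,120),0.0))
print("bore C", onz("top",Z(344,573),0.05),onz("top",Z(344,573),0.0))
E
```

```text
top (317, 257, 13, 13) 323.0 263.1 115.5
top (233, 223, 15, 13) 240.2 228.4 132.0
top (300, 189, 12, 14) 305.3 195.6 115.5
side (359, 260, 16, 29) 366.7 274.8 327.0
side (324, 213, 13, 22) 329.5 223.6 194.5
side (400, 205, 13, 23) 406.7 216.2 196.5
[[ 0.57   -0.1208  0.012 ]
 [ 0.615  -0.2158  0.012 ]
 [ 0.5205 -0.2613  0.012 ]
 [ 0.4735 -0.1658  0.012 ]]
ctr [ 0.54474384 -0.19090914  0.012     ] [np.float64(0.10650260609934836), np.float64(0.10512547269331785), np.float64(0.10491667071299354), np.float64(0.10643753963633144)]
studtop [ 0.5452426  -0.19130966  0.062     ]
lens? [ 0.75824441 -0.01281265  0.11      ]
foot [ 0.698843   -0.00097905  0.        ] [ 0.76441    -0.05905497  0.        ] [0.78169157 0.02679567 0.        ]
bore C [ 0.43869735 -0.01377816  0.05      ] [ 0.43698706 -0.01274014  0.        ]
```

```bash
python3 - <<'E'
from h import *
s=robot.read_state();R=cv2.Rodrigues(np.array(s["orientation"]))[0];print(np.round(R,3))
for X in [(0.438,-0.013,0.05),(0.438,-0.013,0),(0.545,-0.191,0.062),(0.545,-0.191,0.012)]:
    print(X,proj("side",X),proj("top",X))
im=cv2.imread("pics/side0.png")
cv2.imwrite("pics/zs2.png",cv2.resize(im[165:235,245:295],None,fx=10,fy=8,interpolation=cv2.INTER_CUBIC))
im=cv2.imread("pics/top0.png")
cv2.imwrite("pics/zt2.png",cv2.resize(im[108:170,295:350],None,fx=9,fy=9,interpolation=cv2.INTER_CUBIC))
E
```

```text
[[-0.938  0.346 -0.001]
 [ 0.346  0.938 -0.001]
 [ 0.    -0.001 -1.   ]]
(0.438, -0.013, 0.05) [408.24195755 205.65085765] [322.61438316 263.64769788]
(0.438, -0.013, 0) [406.80006362 224.20031656] [323.02519389 262.95894716]
(0.545, -0.191, 0.062) [361.84881074 166.05605459] [394.8048134 218.8861643]
(0.545, -0.191, 0.012) [361.57067753 182.95260549] [391.64867294 220.40826512]
```

View pics/zt2.png

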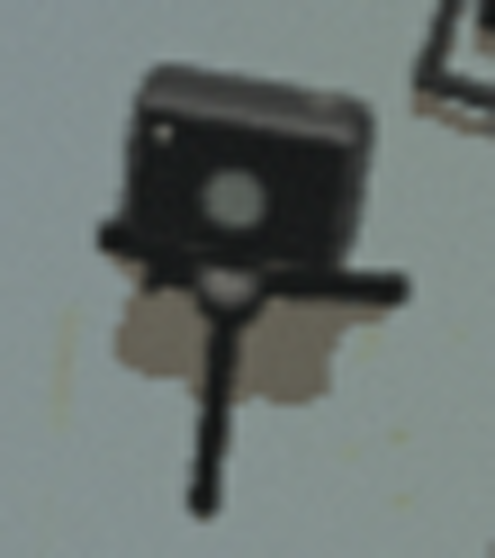

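View pics/zs2.png

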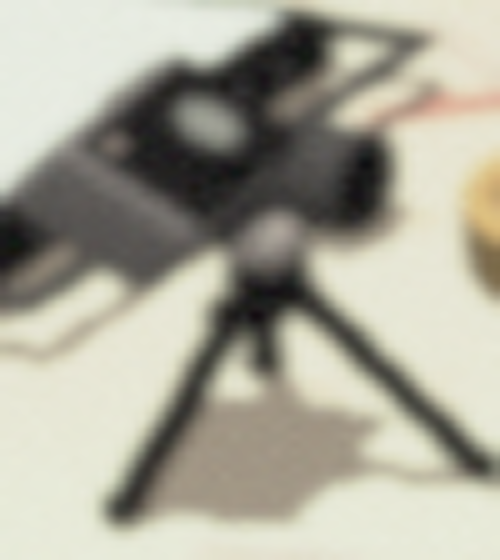

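```bash
python3 - <<'E'
from h import *
L,e=two("top",(295+(232.5)/9-.45,108+200.5/9-.45),"side",(245+210.5/10-.45,165+120.5/8-.45));print("lens",L,e)
T=lambda x,y:(295+(x+.5)/9-.5,108+(y+.5)/9-.5)
print(proj("side",onz("top",(373,134),0.03)))
# box top-back edge line & front top edge: yaw
for a,b,z in [((155,70),(360,104),0.11),((140,108),(362,142),0.12),((108,238),(395,290),0.0)]:
    d=onz("top",T(*b),z)-onz("top",T(*a),z); print(np.round(d,4),np.degrees(np.arctan2(-d[0],-d[1])), np.linalg.norm(d))
f=[onz("top",T(*q),0.004) for q in [(203,500),(395,290),(108,238)]];print(np.round(f,4),np.mean(f,0))
S=lambda x,y:(245+(x+.5)/10-.5,165+(y+.5)/8-.5)
print([np.round(onz("side",S(*q),0.004),4) for q in [(485,465),(122,508)]])
E
```

```text
lens [ 0.75865393 -0.01210735  0.1105883 ] 0.0019954375902627424
[275.22346665 183.25062741]
[-0.0105 -0.0549  0.    ] 10.793095050566329 0.05585425500928238
[-0.0104 -0.0587  0.    ] 10.031900545220966 0.059606043204896035
[-0.0175 -0.0856  0.    ] 11.528813221027661 0.08731593235372563
[[ 7.002e-01 -1.000e-04  4.000e-03]
 [ 7.629e-01 -5.770e-02  4.000e-03]
 [ 7.803e-01  2.760e-02  4.000e-03]] [ 0.74779524 -0.01006412  0.004     ]
[array([ 0.7022, -0.0014,  0.004 ]), array([0.7827, 0.025 , 0.004 ])]
```

Call:
carry_out --commands '[[[-2.08, -2.3, 0.2, 0], [-2.08, -2.3, 0.2, 0], [-2.08, -2.3, 0.2, 0], [-2.08, -2.3, 0.2, 0], [-2.08, -2.3, 0.2, 0], [-2.08, -2.3, 0.2, 0], [-2.08, -2.3, 0.2, 0], [-2.08, -2.3, 0.2, 0], [-2.08, -2.3, 0.2, 0], [-2.08, -2.3, 0.2, 0], [-2.08, -2.3, 0.2, 0], [-2.08, -2.3, 0.2, 0], [-2.08, -2.3, 0.2, 0], [-2.08, -2.3, 0.2, 0], [-2.08, -2.3, 0.2, 0], [-2.08, -2.3, 0.2, 0], [-2.08, -2.3, 0.2, 0], [-2.08, -2.3, 0.2, 0], [-2.08, -2.3, 0.2, 0], [-2.08, -2.3, 0.2, 0]]]' --claw 7 --grip_force 20

```text
t: 1.82
tool_pos: [0.4389, -0.0139, 0.1924]
orientation: [0.552, 3.093, 0.0]
force: [0.1, 0.5, 0.0]
opening: 0.07
```

```bash
python3 - <<'E'
from h import *
s=robot.read_state();print(s["t"],s["tool_pos"],s["orientation"],s["force"])
p=robot.camera_params("wrist");np.save("pw1.npy",p,allow_pickle=True)
cv2.imwrite("pics/w1.png",robot.read_camera("wrist")[:,:,::-1])
for X in [(0.438,-0.013,0.05),(0.438,-0.013,0)]: print(proj("wrist",X,p))
E
```

```text
1.8167 [ 0.43887873 -0.01394721  0.19242777] [5.51655309e-01 3.09274727e+00 8.33233359e-05] [0.10948305 0.54732936 0.02550292]
[320.27469729 194.70585631]
[320.17897737 181.96486513]
```

View pics/w1.png

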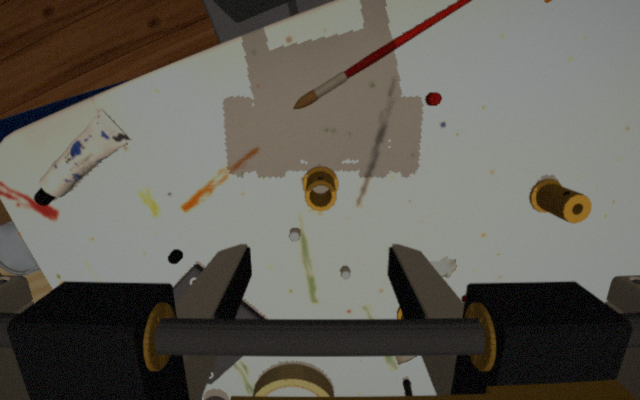

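The wrist view shows the sleeve at (321,190), within 1 px of the prediction, with a wide bore. Descending to grasp.

Call:
carry_out --commands '[[[0.13, 0.06, 2.5, 0], [0, 0, 2.5, 0], [0, 0, 2.5, 0], [0, 0, 2.5, 0], [0, 0, 2.2, 0], [0, 0, 1.9, 0], [0, 0, 1.3, 0], [0, 0, 0.6, 0], [0, 0, 0.15, 0], [0, 0, 0, 0]]]'

```text
t: 2.7
tool_pos: [0.4376, -0.0113, 0.0312]
orientation: [-0.551, -3.092, -0.0]
force: [0.1, -0.4, -0.0]
opening: 0.0697
```

Call:
carry_out --commands '[[[0, 0, 0, 0], [0, 0, 0, 0], [0, 0, 0, 0], [0, 0, 0, 0], [0, 0, 0, 0], [0, 0, 0, 0], [0, 0, 0, 0], [0, 0, 0, 0]]]' --claw 0 --grip_force 20

```text
t: 3.37
tool_pos: [0.4378, -0.0114, 0.0312]
orientation: [0.551, 3.093, -0.0]
force: [-0.7, -0.2, 0.2]
opening: 0.0264
```

Call:
carry_out --commands '[[[0, 0, -1, 0], [0, 0, -2, 0], [0, 0, -2.5, 0], [0, 0, -2.5, 0], [0, 0, -1, 0], [-1.6, -1.3, 0, 0], [-1.6, -1.3, 0, 0], [-1.6, -1.3, 0, 0], [-1.6, -1.3, 0, 0], [-1.6, -1.3, 0, 0], [-1.6, -1.3, 0, 0], [-1.6, -1.3, 0, 0], [-0.8, -0.6, 0, 0], [0, 0, 0, 0], [0, 0, 0, 0]]]'

```text
t: 4.62
tool_pos: [0.5163, -0.1435, 0.1206]
orientation: [-0.552, -3.091, -0.001]
force: [-0.2, 1.0, -2.1]
opening: 0.0267
```

```bash
python3 - <<'E'
from h import *
s=robot.read_state();print(s["t"],s["tool_pos"],s["orientation"],s["force"],s["opening"])
p=robot.camera_params("wrist")
cv2.imwrite("pics/w2.png",robot.read_camera("wrist")[:,:,::-1])
for X in [(0.545,-0.191,0.062),(0.545,-0.191,0.022)]: print(proj("wrist",X,p))
im=robot.read_camera("side")[:,:,::-1];cv2.imwrite("pics/s2.png",cv2.resize(im[100:220,290:450],None,fx=5,fy=5,interpolation=cv2.INTER_CUBIC))
E
```

```text
4.6167 [ 0.51633569 -0.14351759  0.12064081] [-5.52318530e-01 -3.09134751e+00 -9.07570431e-04] [-0.22657704  0.97164598 -2.07457031] 0.026720079702956177
[267.57513346 291.11216144]
[274.72426184 264.8469962 ]
```

View pics/w2.png

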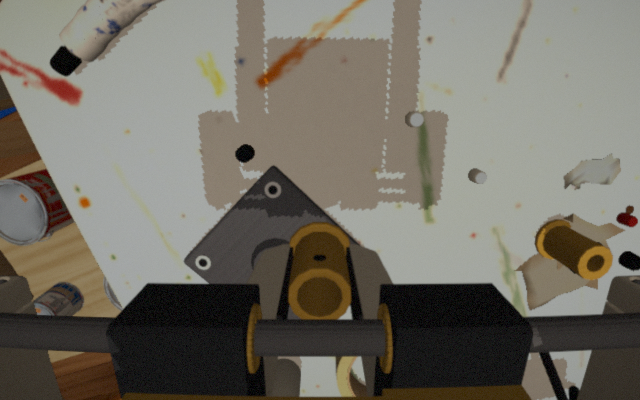

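View pics/s2.png

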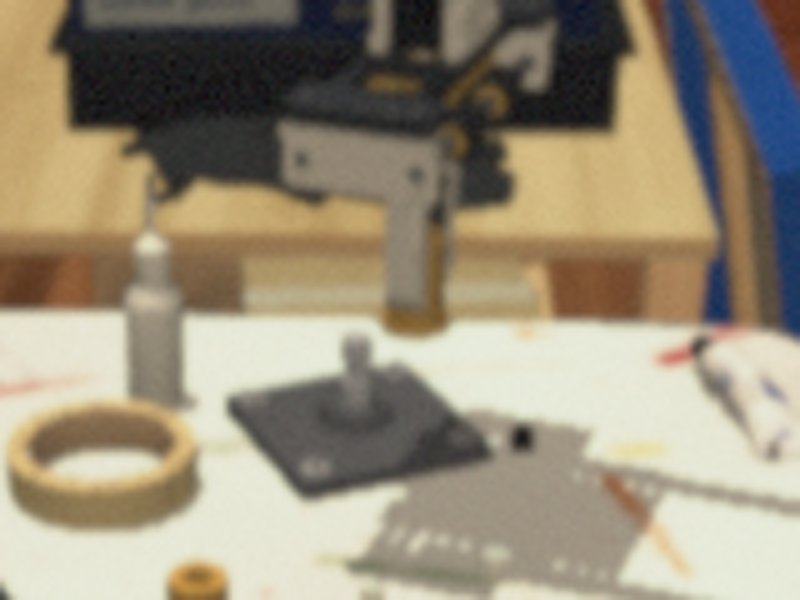

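```bash
python3 - <<'E'
from h import *
p=robot.camera_params("wrist"); s=robot.read_state(); t=s["tool_pos"]
for dx in (0,0.002):
  R=cv2.Rodrigues(np.array(s["orientation"]))[0]
  for z in (0.1394,0.0894): 
    X=np.array([t[0],t[1],z])+R[:,0]*dx; print(dx,z,proj("wrist",X,p))
im=cv2.imread("pics/w2.png")[150:330,180:430];cv2.imwrite("pics/zw2.png",cv2.resize(im,None,fx=3,fy=3,interpolation=cv2.INTER_CUBIC))
E
```

```text
0 0.1394 [319.66539343 293.43546021]
0 0.0894 [319.62081344 247.17370256]
0.002 0.1394 [319.67211272 289.24072742]
0.002 0.0894 [319.62570898 243.83789336]
```

View pics/zw2.png

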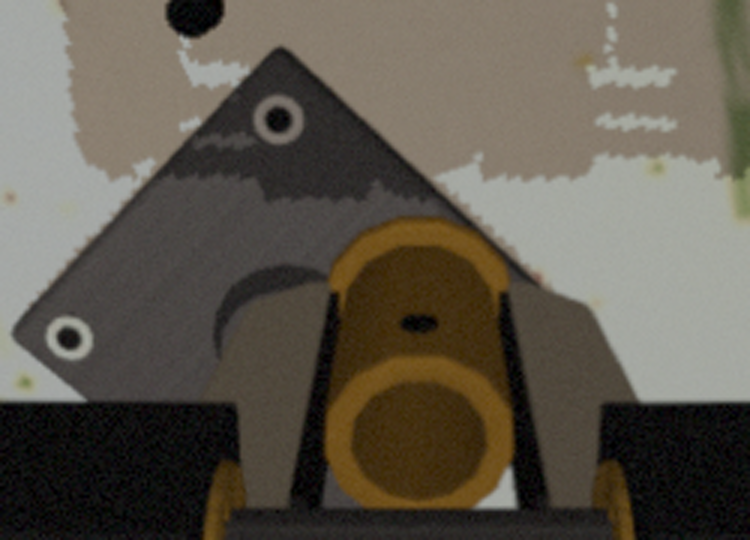

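```bash
python3 - <<'E'
from h import *
p=robot.camera_params("wrist")
Z=lambda x,y:(180+(x+.5)/3-.5,150+(y+.5)/3-.5)
a=onz("wrist",Z(280,46),0.012,p);b=onz("wrist",Z(13,331),0.012,p)
print(a,b,np.linalg.norm(a-b))
d=(b-a)[:2]/np.linalg.norm(b-a); n=np.array([-d[1],d[0]]); n=n if n[0]>0 else -n
print("ctr",(a+b)[:2]/2+n*0.055, "edge heading",np.degrees(np.arctan2(d[1],d[0])))
s1=onz("wrist",Z(277,119),0.012,p);s2=onz("wrist",Z(69,339),0.012,p);print(s1,s2,np.linalg.norm(s1-s2))
d=(s2-s1)[:2];L=np.linalg.norm(d);n=np.array([-d[1],d[0]])/L; n=n if n[0]>0 else -n
print("ctr bolts",(s1+s2)[:2]/2+n*L/2)
E
```

```text
[ 0.47351647 -0.163918    0.012     ] [ 0.52009784 -0.26096946  0.012     ] 0.10765134228660624
ctr [ 0.54639159 -0.1886449 ] edge heading -64.36058978810813
[ 0.49042822 -0.17161225  0.012     ] [ 0.5273932  -0.24755203  0.012     ] 0.08445863306574115
ctr bolts [ 0.5468806  -0.19109965]
```

Call:
carry_out --commands '[[[-1.4, -1.1, 0, 0], [-1.6, -1.2, 0, 0], [-1.1, -0.9, 0, 0], [-0.32, -0.18, 0, 0], [0, 0, 0.6, 0], [0, 0, 0.8, 0], [0, 0, 0.6, 0], [0, 0, 0.4, 0], [0, 0, 0.2, 0], [0, 0, 0, 0]]]'

```text
t: 5.55
tool_pos: [0.5459, -0.1901, 0.0941]
orientation: [-0.55, -3.091, -0.001]
force: [0.2, -0.3, -0.7]
opening: 0.0269
```

```bash
python3 - <<'E'
from h import *
s=robot.read_state();print(s["t"],s["tool_pos"],s["force"])
im=robot.read_camera("side")[:,:,::-1];cv2.imwrite("pics/s3.png",cv2.resize(im[120:210,310:420],None,fx=7,fy=6.5,interpolation=cv2.INTER_CUBIC))
E
```

```text
5.55 [ 0.54585217 -0.19009449  0.09407966] [ 0.2263261  -0.31302289 -0.66226858]
```

View pics/s3.png

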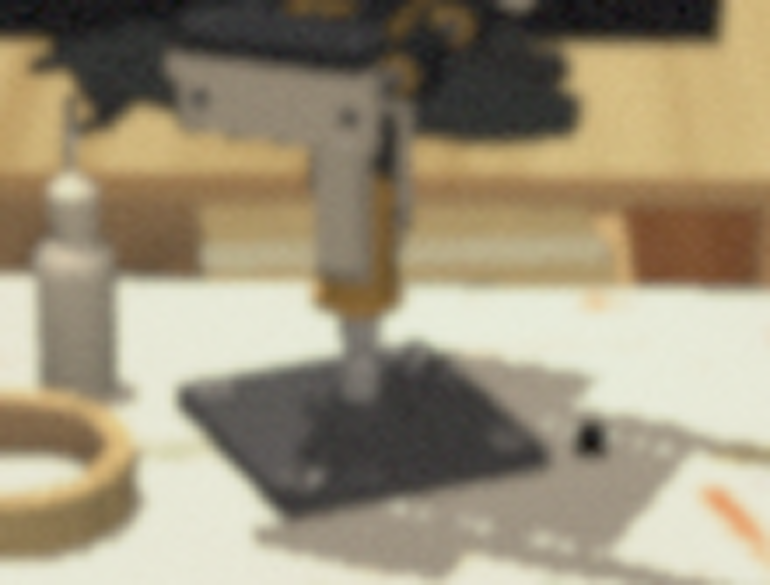

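The sleeve is centred over the stud at zoomed (358,300), with its flange just at the stud top. Lowering gently.

Call:
carry_out --commands '[[[0, 0, 0.2, 0], [0, 0, 0.2, 0], [0, 0, 0.2, 0], [0, 0, 0.2, 0], [0, 0, 0.2, 0], [0, 0, 0.2, 0], [0, 0, 0, 0]]]'

```text
t: 6.18
tool_pos: [0.5463, -0.1907, 0.0825]
orientation: [-0.551, -3.092, -0.0]
force: [-0.2, -0.1, -1.5]
opening: 0.0266
```

Call:
carry_out --commands '[[[0, 0, 0.4, 0], [0, 0, 0.5, 0], [0, 0, 0.5, 0], [0, 0, 0.5, 0], [0, 0, 0.4, 0], [0, 0, 0.3, 0], [0, 0, 0.2, 0], [0, 0, 0, 0], [0, 0, 0, 0]]]'

```text
t: 6.93
tool_pos: [0.5465, -0.1908, 0.055]
orientation: [-0.551, -3.093, -0.0]
force: [-2.3, -0.0, -1.3]
opening: 0.0264
```

Call:
carry_out --commands '[[[0, 0, 0.1, 0], [0, 0, 0.05, 0], [0, 0, 0.05, 0], [0, 0, 0.05, 0], [0, 0, 0, 0], [0, 0, 0, 0]]]'

```text
t: 7.43
tool_pos: [0.5466, -0.1908, 0.0533]
orientation: [-0.551, -3.093, 0.0]
force: [-5.1, 1.7, 5.0]
opening: 0.0266
```

```bash
python3 - <<'E'
from h import *
s=robot.read_state();print(s["t"],s["tool_pos"],s["force"])
im=robot.read_camera("side")[:,:,::-1];cv2.imwrite("pics/s4.png",cv2.resize(im[120:210,310:420],None,fx=7,fy=6.5,interpolation=cv2.INTER_CUBIC))
E
```

```text
7.4333 [ 0.54657682 -0.19079617  0.05326224] [-5.14164951  1.70129087  4.9805779 ]
```

View pics/s4.png

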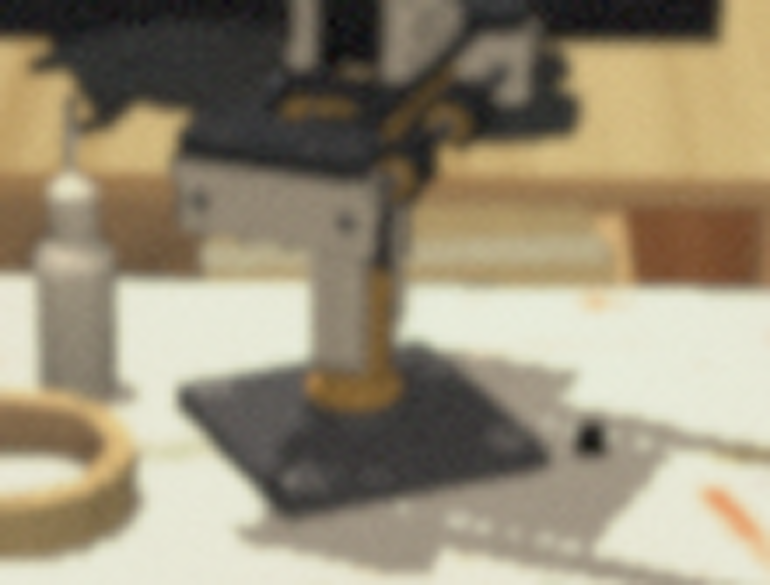

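Call:
carry_out --commands '[[[0, 0, 0, 0], [0, 0, 0, 0], [0, 0, 0, 0], [0, 0, 0, 0], [0, 0, 0, 0]]]' --claw 4.5

```text
t: 7.9
tool_pos: [0.5468, -0.1909, 0.0527]
orientation: [0.551, 3.092, -0.0]
force: [-0.3, -1.0, -0.6]
opening: 0.0449
```

Call:
carry_out --commands '[[[0, 0, 0, 0], [0, 0, 0, 0], [0, 0, 0, 0], [0, 0, 0, 0], [0, 0, 0, 0], [0, 0, 0, 0]]]' --claw 0 --grip_force 20

```text
t: 8.4
tool_pos: [0.5466, -0.1908, 0.0526]
orientation: [-0.551, -3.093, 0.0]
force: [0.6, 0.1, -0.6]
opening: 0.0264
```

Seated: the contact force rose right at shoulder height, and the sleeve stayed put when released. The tool can only point down, so I'll draw the sleeve off and tilt it about the jaw axis by pushing its flange against the fixed base plate's edge.

Call:
carry_out --commands '[[[0, 0, -0.6, 0], [0, 0, -1.2, 0], [0, 0, -1.6, 0], [0, 0, -1.4, 0], [0, 0, -0.7, 0], [1.45, 1.41, 0, 0], [1.45, 1.41, 0, 0], [1.45, 1.41, 0, 0], [1.45, 1.41, 0, 0], [0, 0, 0, 6.3], [0, 0, 0, 6.3], [0, 0, 0, 6.3], [0, 0, 0, 6.3], [0, 0, 0, 6.3], [0, 0, 0, 6.3], [0, 0, 0, 6.3], [0, 0, 2, 0], [0, 0, 2, 0], [0, 0, 1, 0], [0, 0, 0, 0]]]'

```text
t: 10.07
tool_pos: [0.5096, -0.1171, 0.0552]
orientation: [-1.669, -2.656, 0.002]
force: [-1.0, 0.3, -2.1]
opening: 0.0265
```

```bash
python3 - <<'E'
from h import *
s=robot.read_state();print(s["t"],s["q"],s["tool_pos"],s["force"],s["opening"])
R=cv2.Rodrigues(np.array(s["orientation"]))[0];print(R.round(3))
cv2.imwrite("pics/w5.png",robot.read_camera("wrist")[:,:,::-1])
p=robot.camera_params("wrist"); t=s["tool_pos"]
for z in (.0194,-.0306): print(proj("wrist",[t[0],t[1],t[2]+z],p))
E
```

```text
10.0667 [-3.24041573e-01  9.08255328e-02  1.86934430e+00 -2.63100037e-05
  1.18619390e+00 -7.72447472e-01] [ 0.50955511 -0.11714823  0.05516116] [-0.98411313  0.2518117  -2.08422562] 0.026486340470239032
[[-0.434  0.901 -0.005]
 [ 0.901  0.434  0.001]
 [ 0.003 -0.003 -1.   ]]
[317.67823263 290.54816539]
[318.2368786  245.11500593]
```

View pics/w5.png

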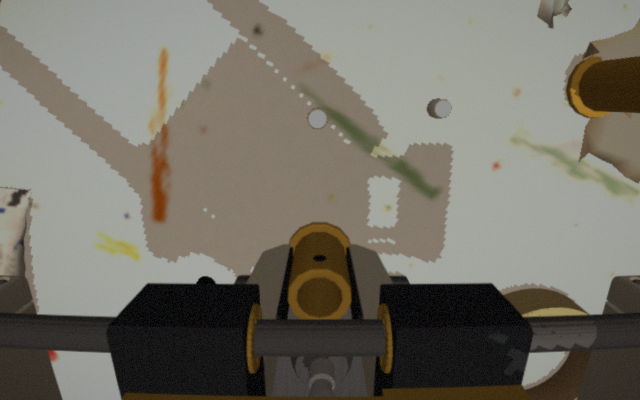

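Call:
carry_out --commands '[[[0, 0, 0.8, 0], [0, 0, 0.7, 0], [0, 0, 0.36, 0], [0, 0, 0, 0], [-0.3, 0, 0, 0], [-0.3, 0, 0, 0], [-0.25, 0, 0, 0], [-0.25, 0, 0, 0], [-0.25, 0, 0, 0], [-0.25, 0, 0, 0], [0, 0, 0, 0]]]'

```text
t: 11.03
tool_pos: [0.5183, -0.1312, 0.0392]
orientation: [-1.671, -2.657, -0.002]
force: [-4.0, 7.4, 3.4]
opening: 0.0267
```

```bash
python3 - <<'E'
from h import *
s=robot.read_state();print(s["t"],s["tool_pos"],s["force"],s["opening"])
cv2.imwrite("pics/w6.png",robot.read_camera("wrist")[150:330,180:430,::-1])
im=cv2.imread("pics/w6.png");cv2.imwrite("pics/w6.png",cv2.resize(im,None,fx=3,fy=3,interpolation=cv2.INTER_CUBIC))
E
```

```text
11.0333 [ 0.51828817 -0.13121749  0.03923619] [-3.96274791  7.36458228  3.38236632] 0.02671718689321553
```

View pics/w6.png

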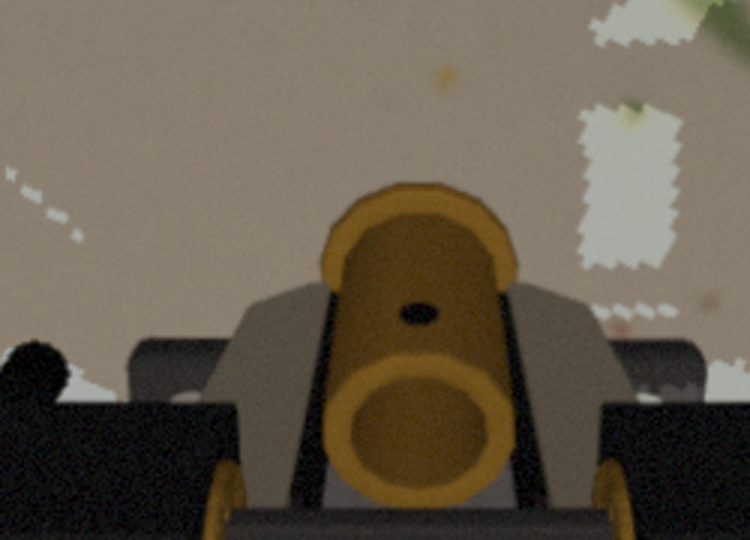

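It's pivoting: the flange edge has moved outward from row 216 to 183 in the zoom. Continuing.

Call:
carry_out --commands '[[[-0.25, 0, 0, 0], [-0.25, 0, 0, 0], [-0.25, 0, 0, 0], [-0.25, 0, 0, 0], [-0.25, 0, 0, 0], [-0.2, 0, 0, 0], [0, 0, 0, 0], [0, 0, 0, 0]]]'

```text
t: 11.75
tool_pos: [0.5249, -0.145, 0.0392]
orientation: [-1.672, -2.659, -0.001]
force: [-1.1, 4.8, 0.3]
opening: 0.0265
```

```bash
python3 - <<'E'
from h import *
s=robot.read_state();print(s["t"],s["tool_pos"],s["force"],s["opening"])
cv2.imwrite("pics/w7.png",robot.read_camera("wrist")[150:330,180:430,::-1])
im=cv2.imread("pics/w7.png");cv2.imwrite("pics/w7.png",cv2.resize(im,None,fx=3,fy=3,interpolation=cv2.INTER_CUBIC))
E
```

```text
11.75 [ 0.52492179 -0.14503742  0.03920208] [-1.13217423  4.80543304  0.33693337] 0.026511999480652196
```

View pics/w7.png

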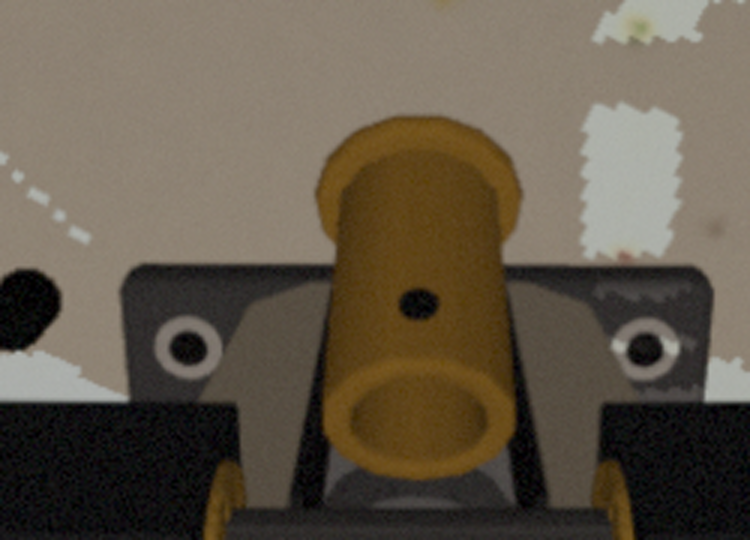

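```bash
cat >> h.py <<'E'
def pred(theta,h=0.0356,s=None,sl=0.0):
    "rows/cols in wrist picture for sleeve tilted theta deg, bottom toward tool +x"
    s=s or robot.read_state();p=robot.camera_params("wrist")
    R=cv2.Rodrigues(np.array(s["orientation"]))[0];t=np.array(s["tool_pos"])-0.005*R[:,2]+sl*R[:,0]
    th=np.radians(theta);up=-R[:,2]
    a=np.cos(th)*up-np.sin(th)*R[:,0]; b=np.cos(th)*R[:,0]+np.sin(th)*up
    o=t-h*a
    f=lambda z,r,sg=1: proj("wrist",o+z*a+sg*r*b,p)
    return dict(plain_far=f(.05,.014,1),plain_near=f(.05,.014,-1),flange0=f(0,.018,1),flange5=f(.005,.018,1),hole=None)
E
python3 - <<'E'
from h import *
p=robot.camera_params("wrist")
for th in (0,10,20,30,40,50):
    d=pred(th); print(th,{k:((v[1]-150)*3).round(0) for k,v in d.items() if v is not None})
E
```

```text
0 {'plain_far': np.float64(341.0), 'plain_near': np.float64(517.0), 'flange0': np.float64(199.0), 'flange5': np.float64(208.0)}
10 {'plain_far': np.float64(366.0), 'plain_near': np.float64(520.0), 'flange0': np.float64(173.0), 'flange5': np.float64(186.0)}
20 {'plain_far': np.float64(393.0), 'plain_near': np.float64(518.0), 'flange0': np.float64(152.0), 'flange5': np.float64(169.0)}
30 {'plain_far': np.float64(419.0), 'plain_near': np.float64(512.0), 'flange0': np.float64(136.0), 'flange5': np.float64(157.0)}
40 {'plain_far': np.float64(443.0), 'plain_near': np.float64(503.0), 'flange0': np.float64(125.0), 'flange5': np.float64(151.0)}
50 {'plain_far': np.float64(466.0), 'plain_near': np.float64(491.0), 'flange0': np.float64(122.0), 'flange5': np.float64(152.0)}
```

The sleeve is pivoting, but comparing the plain end (rows 357–480) with the flange (row 115) says about 20° tilt plus about 5 mm of slip along the pads. I'll set it down and regrasp near the plain end, where the lever is longer and the contact shorter.

Call:
carry_out --commands '[[[1, 0, 0, 0], [1.5, 0, 0, 0], [1.5, 0, 0, 0], [1, 0, 0, 0], [0, 0, 0.3, 0], [0, 0, 0.2, 0], [0, 0, 0, 0]]]'

```text
t: 12.38
tool_pos: [0.5033, -0.1006, 0.0337]
orientation: [1.672, 2.66, -0.001]
force: [0.8, -0.3, -1.2]
opening: 0.0268
```

Call:
carry_out --commands '[[[0, 0, 0.1, 0], [0, 0, 0.1, 0], [0, 0, 0.1, 0], [0, 0, 0.1, 0], [0, 0, 0.1, 0], [0, 0, 0, 0]]]' --grip_force 4

```text
t: 12.88
tool_pos: [0.5039, -0.101, 0.0297]
orientation: [1.672, 2.658, -0.0]
force: [-0.3, -1.1, 4.6]
opening: 0.027
```

```bash
python3 - <<'E'
from h import *
s=robot.read_state();print(s["t"],s["tool_pos"],s["force"],s["opening"])
cv2.imwrite("pics/w8.png",robot.read_camera("wrist")[150:330,180:430,::-1])
im=cv2.imread("pics/w8.png");cv2.imwrite("pics/w8.png",cv2.resize(im,None,fx=3,fy=3,interpolation=cv2.INTER_CUBIC))
E
```

```text
12.8833 [ 0.50393004 -0.10104818  0.02969268] [-0.25265973 -1.06393955  4.59585697] 0.026986487151883985
```

View pics/w8.png

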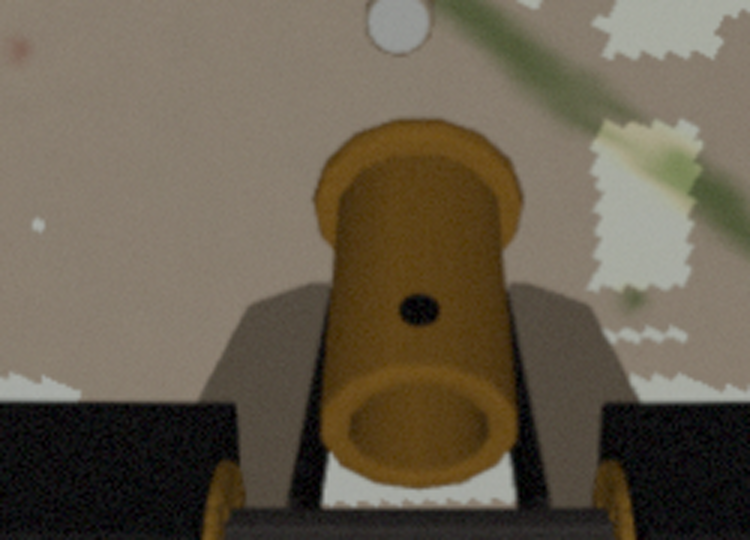

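Call:
carry_out --commands '[[[0, 0, 0, 0], [0, 0, 0, 0], [0, 0, 0, 0], [0, 0, 0, 0], [0, 0, 0, 0], [0, 0, 0, 0], [0, 0, -0.5, 0], [0, 0, -1, 0], [0, 0, -1, 0], [0, 0, 0, 0]]]' --claw 5

```text
t: 13.77
tool_pos: [0.5052, -0.1008, 0.0572]
orientation: [1.67, 2.656, 0.002]
force: [0.9, -0.4, 0.9]
opening: 0.0499
```

```bash
python3 - <<'E'
from h import *
s=robot.read_state();print(s["t"],s["tool_pos"],s["force"],s["opening"])
im=robot.read_camera("wrist")[150:330,180:430,::-1]
cv2.imwrite("pics/w9.png",cv2.resize(im,None,fx=3,fy=3,interpolation=cv2.INTER_CUBIC))
p=robot.camera_params("wrist")
R=cv2.Rodrigues(np.array(s["orientation"]))[0];t=s["tool_pos"]
for d in (0,.005,.01):
  print(d,[((proj("wrist",[*(t[:2]+d*R[:2,0]),0])+0)+0).round(1) if 0 else ((proj("wrist",np.r_[t[:2]+(d+r)*R[:2,0],z],p)-[180,150])*3).round(0).tolist() for z,r in ((.05,-.014),(.05,.014),(0,.018))])
E
```

```text
13.7667 [ 0.50522671 -0.1008323   0.05724434] [ 0.85695986 -0.35290073  0.86093463] 0.049873984953463894
0 [[420.0, 427.0], [420.0, 272.0], [419.0, 160.0]]
0.005 [[420.0, 400.0], [420.0, 242.0], [419.0, 136.0]]
0.01 [[420.0, 373.0], [420.0, 212.0], [419.0, 112.0]]
```

View pics/w9.png

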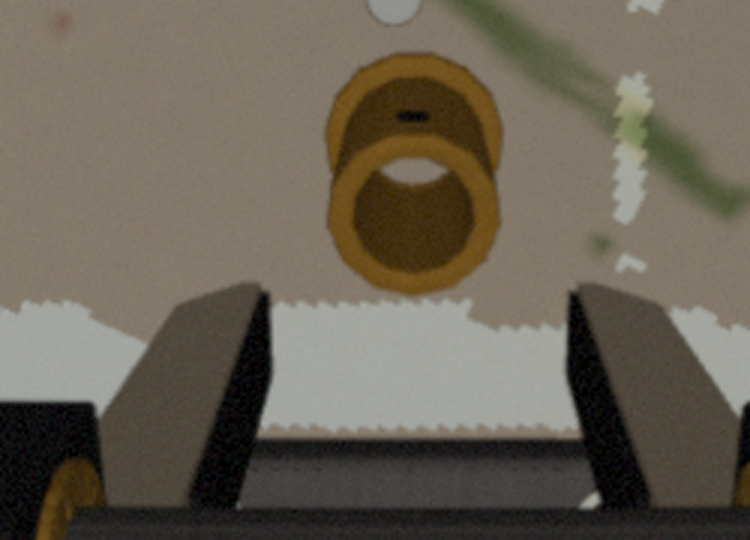

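Upright and clear at zoomed (413,214). It sits about 23.5 mm further along +x tool. Moving to grasp its top 14 mm.

Call:
carry_out --commands '[[[0.8, 0, 0, 0], [0.9, 0, 0, 0], [0.65, 0, 0, 0], [0, 0, 0.4, 0], [0, 0, 0.3, 0], [0, 0, 0, 0], [0, 0, 0, 0]]]'

```text
t: 14.4
tool_pos: [0.4927, -0.0791, 0.0465]
orientation: [-1.672, -2.659, 0.001]
force: [-0.4, -0.0, -0.6]
opening: 0.0495
```

```bash
python3 - <<'E'
from h import *
s=robot.read_state();print(s["t"],s["tool_pos"],s["force"],s["opening"])
im=robot.read_camera("wrist")[150:330,180:430,::-1]
cv2.imwrite("pics/w10.png",cv2.resize(im,None,fx=3,fy=3,interpolation=cv2.INTER_CUBIC))
p=robot.camera_params("wrist")
R=cv2.Rodrigues(np.array(s["orientation"]))[0];t=s["tool_pos"]
for d in (-.002,0,.002):
  print(d,[((proj("wrist",np.r_[t[:2]+(d+r)*R[:2,0],z],p)-[180,150])*3).round(0).tolist() for z,r in ((.05,-.014),(.05,.014),(0,.018))])
E
```

```text
14.4 [ 0.49269837 -0.07905947  0.0464975 ] [-0.43269735 -0.02950478 -0.5734922 ] 0.04946131267075075
-0.002 [[417.0, 467.0], [417.0, 305.0], [418.0, 182.0]]
0 [[417.0, 456.0], [417.0, 293.0], [418.0, 172.0]]
0.002 [[417.0, 445.0], [418.0, 280.0], [418.0, 162.0]]
```

View pics/w10.png

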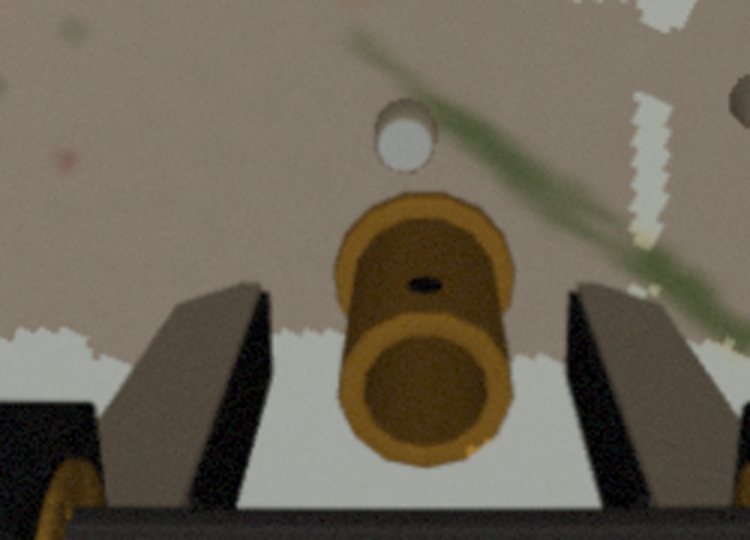

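Call:
carry_out --commands '[[[-0.25, 0, -0.35, 0], [0, 0, 0, 0], [0, 0, 0, 0]]]'

```text
t: 14.7
tool_pos: [0.4947, -0.0818, 0.0511]
orientation: [1.672, 2.658, 0.0]
force: [-0.6, 0.1, 0.2]
opening: 0.05
```

Call:
carry_out --commands '[[[0, 0, 0, 0], [0, 0, 0, 0], [0, 0, 0, 0], [0, 0, 0, 0], [0, 0, 0, 0], [0, 0, 0, 0], [0, 0, 0, 0]]]' --claw 0 --grip_force 20

```text
t: 15.28
tool_pos: [0.4941, -0.0813, 0.0505]
orientation: [-1.672, -2.66, -0.0]
force: [-0.3, 0.6, -0.2]
opening: 0.0266
```

```bash
python3 - <<'E'
from h import *
s=robot.read_state();print(s["t"],s["tool_pos"],s["force"],s["opening"])
im=robot.read_camera("wrist")[150:330,180:430,::-1]
cv2.imwrite("pics/w11.png",cv2.resize(im,None,fx=3,fy=3,interpolation=cv2.INTER_CUBIC))
p=robot.camera_params("wrist")
R=cv2.Rodrigues(np.array(s["orientation"]))[0];t=s["tool_pos"]
for d in (-.002,0,.002):
  print(d,[((proj("wrist",np.r_[t[:2]+(d+r)*R[:2,0],z],p)-[180,150])*3).round(0).tolist() for z,r in ((.05,-.014),(.05,.014),(0,.018))])
n=np.array([-.432,.902]);print(R[:2,0],(t[:2]-[.5466,-.1908])@n,(t[:2]-[.5466,-.1908])@[.902,.432])
E
```

```text
15.2833 [ 0.49409582 -0.08129223  0.05048762] [-0.27093683  0.62858395 -0.22790305] 0.026640202817344128
-0.002 [[418.0, 455.0], [418.0, 296.0], [418.0, 177.0]]
0 [[418.0, 444.0], [418.0, 284.0], [418.0, 168.0]]
0.002 [[418.0, 434.0], [419.0, 272.0], [418.0, 158.0]]
[-0.43349832  0.90115437] 0.12145781339528215 -5.1415167088180424e-05
```

View pics/w11.png

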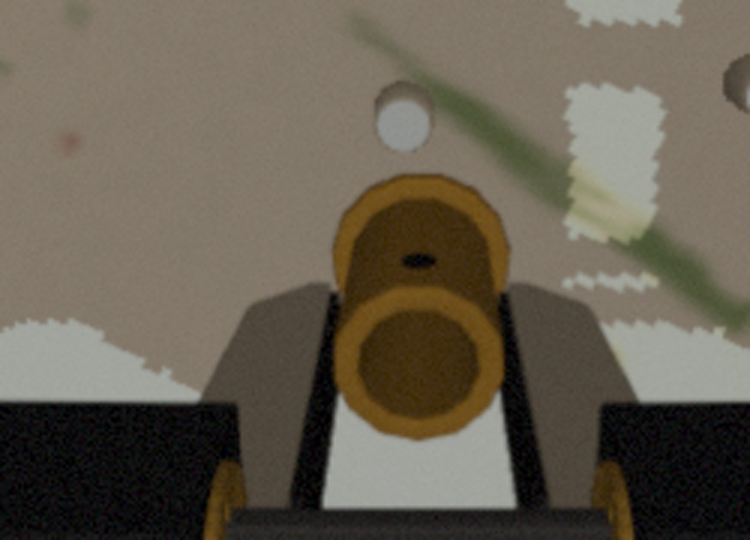

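Call:
carry_out --commands '[[[0, 0, -0.4, 0], [0, 0, -0.2, 0], [-1.3, 0, 0, 0], [-1.6, 0, 0, 0], [-1.2, 0, 0, 0], [-0.4, 0, 0, 0], [-0.3, 0, 0, 0], [-0.25, 0, 0, 0], [-0.25, 0, 0, 0], [-0.25, 0, 0, 0], [-0.25, 0, 0, 0], [-0.25, 0, 0, 0], [-0.25, 0, 0, 0], [-0.25, 0, 0, 0], [-0.25, 0, 0, 0], [-0.25, 0, 0, 0], [-0.25, 0, 0, 0], [0, 0, 0, 0], [0, 0, 0, 0]]]'

```text
t: 16.92
tool_pos: [0.5259, -0.1474, 0.0565]
orientation: [1.672, 2.659, -0.0]
force: [-0.3, 2.6, -0.4]
opening: 0.0264
```

```bash
python3 - <<'E'
from h import *
s=robot.read_state();print(s["t"],s["tool_pos"],s["force"],s["opening"])
im=robot.read_camera("wrist")[150:330,180:430,::-1]
cv2.imwrite("pics/w12.png",cv2.resize(im,None,fx=3,fy=3,interpolation=cv2.INTER_CUBIC))
t=s["tool_pos"]
n=np.array([-.432,.902]);print((t[:2]-[.5466,-.1908])@n)
for th in (20,30,35,40,45):
    # pivot taken 43 mm above flange = TCP-7.5mm -> grasp point minus 12.5mm: h from grasp point 55.5 but slid
    R=cv2.Rodrigues(np.array(s["orientation"]))[0];p=robot.camera_params("wrist")
    P=t+0.0075*R[:,2];a=np.cos(np.radians(th))*-R[:,2]-np.sin(np.radians(th))*R[:,0];b=np.cos(np.radians(th))*R[:,0]-np.sin(np.radians(th))*R[:,2]
    o=P-.043*a
    print(th,[((proj("wrist",o+z*a+r*b,p)[1]-150)*3).round(0) for z,r in ((.05,-.014),(.05,.014),(0,.018),(.005,.018))])
E
```

```text
16.9167 [ 0.52585202 -0.14742981  0.05649135] [-0.27041764  2.58774786 -0.42152983] 0.026381976067941893
0.04808303564047881
20 [np.float64(436.0), np.float64(316.0), np.float64(111.0), np.float64(126.0)]
30 [np.float64(428.0), np.float64(334.0), np.float64(89.0), np.float64(108.0)]
35 [np.float64(424.0), np.float64(343.0), np.float64(80.0), np.float64(101.0)]
40 [np.float64(418.0), np.float64(352.0), np.float64(73.0), np.float64(96.0)]
45 [np.float64(413.0), np.float64(361.0), np.float64(67.0), np.float64(92.0)]
```

View pics/w12.png

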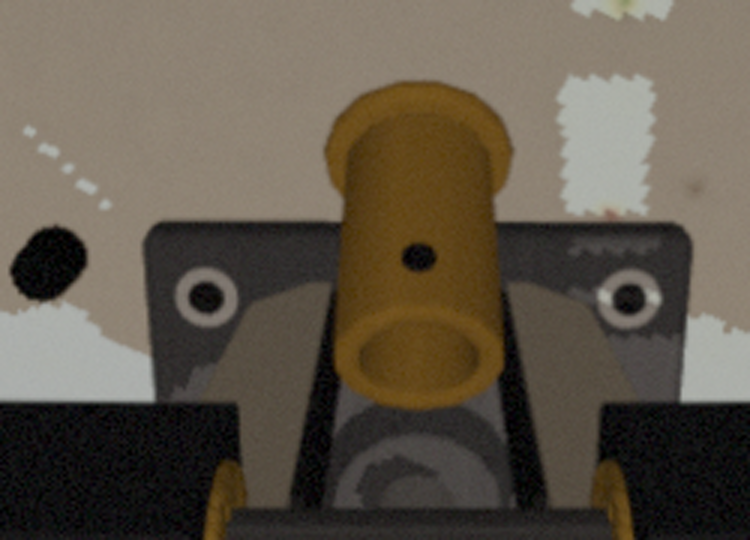

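Now about 25° with about 4 mm slip. Continuing.

Call:
carry_out --commands '[[[-0.25, 0, 0, 0], [-0.25, 0, 0, 0], [-0.25, 0, 0, 0], [-0.25, 0, 0, 0], [0, 0, 0, 0], [0, 0, 0, 0]]]'

```text
t: 17.47
tool_pos: [0.5298, -0.1563, 0.0562]
orientation: [-1.672, -2.659, 0.0]
force: [-1.2, 3.0, -2.7]
opening: 0.0263
```

```bash
cat > tilt.py <<'E'
from h import *
import sys
s=robot.read_state();print(s["t"],s["tool_pos"],s["force"],s["opening"])
im=robot.read_camera("wrist")[150:330,180:430,::-1]
cv2.imwrite(sys.argv[1],cv2.resize(im,None,fx=3,fy=3,interpolation=cv2.INTER_CUBIC))
t=s["tool_pos"]
n=np.array([-.432,.902]);print((t[:2]-[.5466,-.1908])@n)
R=cv2.Rodrigues(np.array(s["orientation"]))[0];p=robot.camera_params("wrist")
for th in (25,30,35,40,45):
  for sl in (.004,.006,.008):
    P=t+0.0075*R[:,2]+sl*R[:,0];a=np.cos(np.radians(th))*-R[:,2]-np.sin(np.radians(th))*R[:,0];b=np.cos(np.radians(th))*R[:,0]-np.sin(np.radians(th))*R[:,2]
    o=P-.043*a
    print(th,sl,[int((proj("wrist",o+z*a+r*b,p)[1]-150)*3) for z,r in ((.05,-.014),(.05,.014),(0,.018),(.005,.018))])
E
python3 tilt.py pics/w13.png
```

```text
17.4667 [ 0.52984725 -0.15627164  0.05624582] [-1.20031277  3.04284076 -2.74532827] 0.026348573089124173
0.03838176614639782
25 0.004 [411, 299, 77, 94]
25 0.006 [400, 287, 67, 83]
25 0.008 [389, 274, 56, 72]
30 0.004 [407, 308, 67, 85]
30 0.006 [396, 296, 56, 74]
30 0.008 [385, 283, 44, 63]
35 0.004 [402, 317, 57, 78]
35 0.006 [391, 305, 46, 67]
35 0.008 [381, 293, 35, 55]
40 0.004 [397, 327, 49, 72]
40 0.006 [386, 314, 38, 61]
40 0.008 [376, 302, 26, 49]
45 0.004 [391, 336, 43, 68]
45 0.006 [381, 324, 31, 56]
45 0.008 [370, 311, 19, 44]
```

View pics/w13.png

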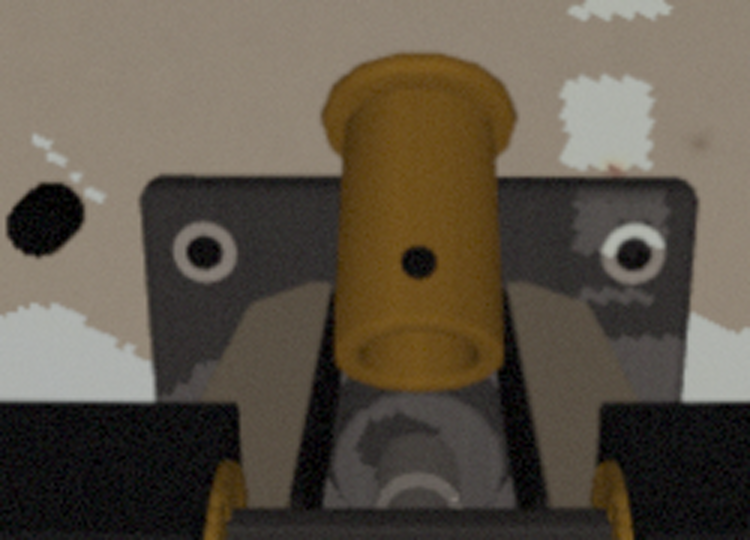

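Plain end now spans rows 322–392 and the flange edge is at 52: about 38–40°, with about 4.5 mm slip. I'll nudge it slightly further, tighten the grip and back off.

Call:
carry_out --commands '[[[-0.1, 0, 0, 0], [0, 0, 0, 0], [0, 0, 0, 0]]]'

```text
t: 17.77
tool_pos: [0.5303, -0.157, 0.0564]
orientation: [-1.672, -2.659, 0.0]
force: [-1.6, 3.2, -2.8]
opening: 0.0266
```

Call:
carry_out --commands '[[[0, 0, 0, 0], [0, 0, 0, 0], [0, 0, 0, 0], [0, 0, 0, 0], [0.5, 0, 0, 0], [1.0, 0, 0, 0], [1.5, 0, 0, 0], [1.0, 0, 0, 0], [0, 0, -1, 0], [0, 0, -2.5, 0], [0, 0, -3, 0], [0, 0, -1.5, 0], [0, 0, 0, 0], [0, 0, 0, 0]]]' --grip_force 45

```text
t: 18.93
tool_pos: [0.5145, -0.1216, 0.1384]
orientation: [1.67, 2.656, 0.001]
force: [-0.6, 0.3, -2.8]
opening: 0.0261
```

```bash
python3 tilt.py pics/w14.png; python3 - <<'E'
from h import *
print(robot.read_state()["q"])
E
```

```text
18.9333 [ 0.514491   -0.12157792  0.13840073] [-0.58742711  0.26169546 -2.75981382] 0.026107165200705277
0.07630940409892085
25 0.004 [421, 309, 84, 101]
25 0.006 [410, 296, 73, 90]
25 0.008 [399, 284, 62, 79]
30 0.004 [416, 318, 73, 92]
30 0.006 [406, 306, 62, 81]
30 0.008 [395, 293, 51, 70]
35 0.004 [412, 327, 64, 85]
35 0.006 [401, 315, 53, 74]
35 0.008 [390, 302, 41, 62]
40 0.004 [406, 337, 56, 79]
40 0.006 [396, 324, 45, 68]
40 0.008 [385, 312, 33, 56]
45 0.004 [401, 346, 50, 75]
45 0.006 [390, 334, 38, 63]
45 0.008 [379, 321, 26, 51]
[-3.28913741e-01  4.24918979e-04  1.80206879e+00 -1.93419132e-04
  1.33803493e+00 -7.77178840e-01]
```

View pics/w14.png

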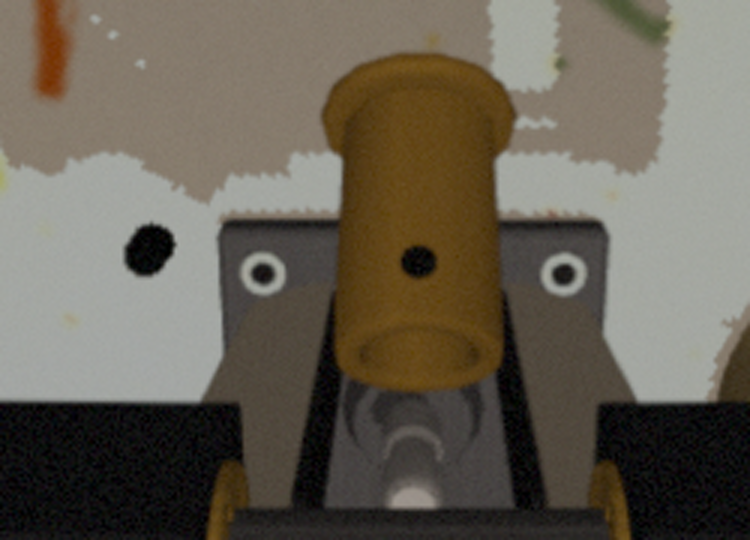

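The back-off view is unchanged (rows 52, 322, 391), so the tilt is holding. Moving to the show pose.

Call:
carry_out --commands '[[[0.5, 1.0, -1.5, 0], [0.9, 2.1, -1.7, 0], [0.9, 2.1, -1.7, 0], [0.9, 2.1, -1.7, 0], [0.9, 2.1, -1.7, 0], [0.9, 2.1, -1.7, 0], [0.9, 2.1, -1.7, 0], [0.7, 2.1, -1.1, 0], [0.4, 0.7, 0, 0], [0, 0, 0, 6.3], [0, 0, 0, 6.3], [0, 0, 0, 6.3], [0, 0, 0, 6.3], [0, 0, 0, 6.3], [0, 0, 0, 6.3], [0, 0, 0, 6.3], [0, 0, 0, 6.3], [0, 0, 0, 6.3], [0, 0, 0, 6.3]]]'

```text
t: 20.57
tool_pos: [0.6293, 0.0126, 0.2615]
orientation: [-2.818, -1.385, 0.006]
force: [0.4, 0.5, -1.1]
opening: 0.0263
```

Call:
carry_out --commands '[[[0, 0, 0, 6.3], [0, 0, 0, 6.3], [0, 0, 0, 6.3], [0, 0, 0, 6.3], [0, 0, 0, 6.3], [0, 0, 0, 6.3], [0, 0, 0, 6.3], [0, 0, 0, 6.3], [0, 0, 0, 6.3], [0, 0, 0, 6.3], [0, 0, 0, 0], [0, 0, 0, 0], [0, 0, 0, 0]]]'

```text
t: 21.65
tool_pos: [0.63, 0.0129, 0.2631]
orientation: [3.129, -0.277, -0.003]
force: [0.2, -0.2, -1.7]
opening: 0.0259
```

```bash
python3 - <<'E'
from h import *
s=robot.read_state();print(s["t"],s["tool_pos"],s["q"],s["force"]);R=cv2.Rodrigues(np.array(s["orientation"]))[0];print(R.round(3))
im=robot.read_camera("side")[:,:,::-1];cv2.imwrite("pics/s15.png",im);cv2.imwrite("pics/s15z.png",cv2.resize(im[80:230,240:360],None,fx=6,fy=4,interpolation=cv2.INTER_CUBIC)) 
cv2.imwrite("pics/s15z.png",cv2.resize(im[100:220,240:380],None,fx=5,fy=5,interpolation=cv2.INTER_CUBIC)) 
cv2.imwrite("pics/w15.png",robot.read_camera("wrist")[:,:,::-1])
F=np.array([.6635,.0064,.2255]);a=np.array([-.631,.1226,.766])
for X in (F,F+.05*a): print(proj("side",X), ((proj("side",X)-[240,100])*5))
E
```

```text
21.65 [0.63001101 0.01291717 0.26308084] [-6.07802102e-02  2.03357406e-01  1.35201481e+00 -1.04727090e-04
  1.58832297e+00  1.68656507e+00] [ 0.21738764 -0.17049114 -1.6535207 ]
[[ 0.984 -0.176 -0.002]
 [-0.176 -0.984  0.   ]
 [-0.002  0.    -1.   ]]
[304.39252725 135.28669927] [321.96263623 176.43349637]
[318.65047275 118.6824749 ] [393.25236373  93.41237452]
```

View pics/s15z.png

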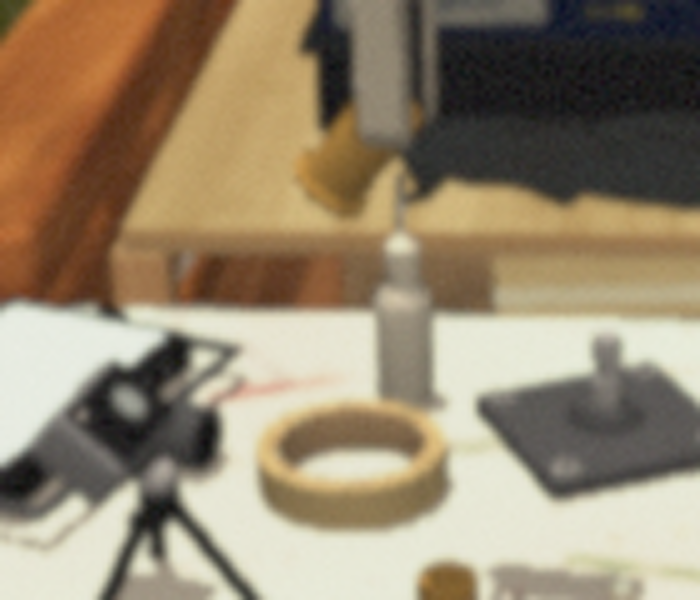

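View pics/w15.png

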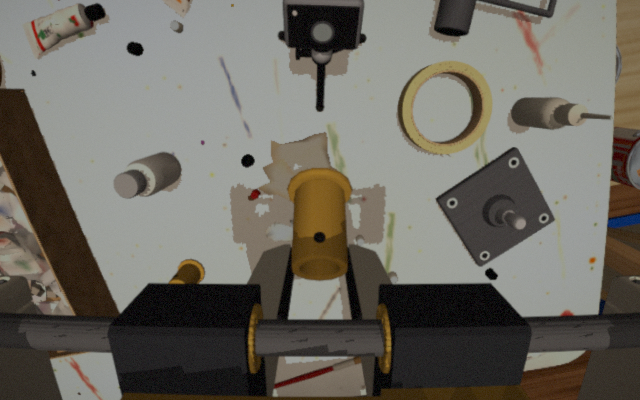

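```bash
python3 - <<'E'
from h import *
im=cv2.imread("pics/s15.png")[110:150,290:335]
cv2.imwrite("pics/s15zz.png",cv2.resize(im,None,fx=16,fy=14,interpolation=cv2.INTER_CUBIC))
im=cv2.imread("pics/w15.png")[0:120,260:380]
cv2.imwrite("pics/w15z.png",cv2.resize(im,None,fx=5,fy=5,interpolation=cv2.INTER_CUBIC))
im=cv2.imread("pics/w15.png")[150:300,260:380]
cv2.imwrite("pics/w15y.png",cv2.resize(im,None,fx=4,fy=4,interpolation=cv2.INTER_CUBIC))
E
```

```text
(no output)
```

View pics/s15zz.png

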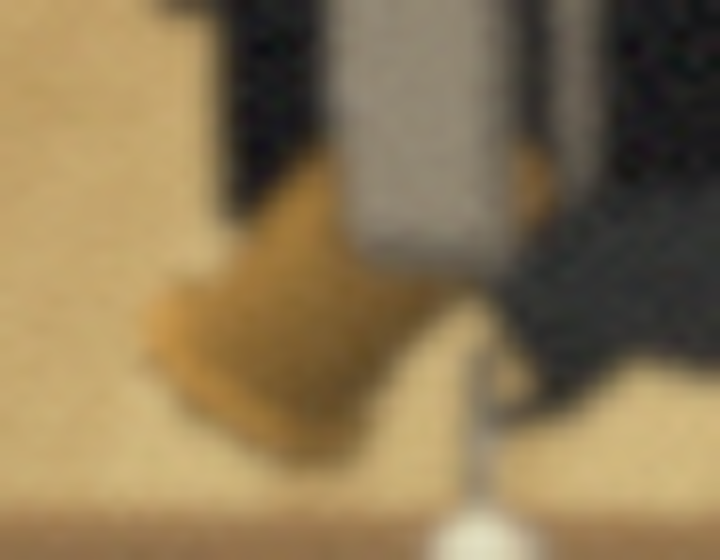

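View pics/w15z.png

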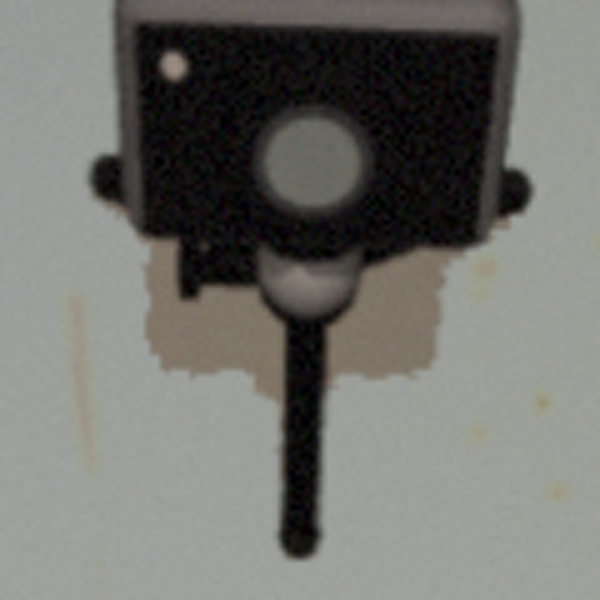

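View pics/w15y.png

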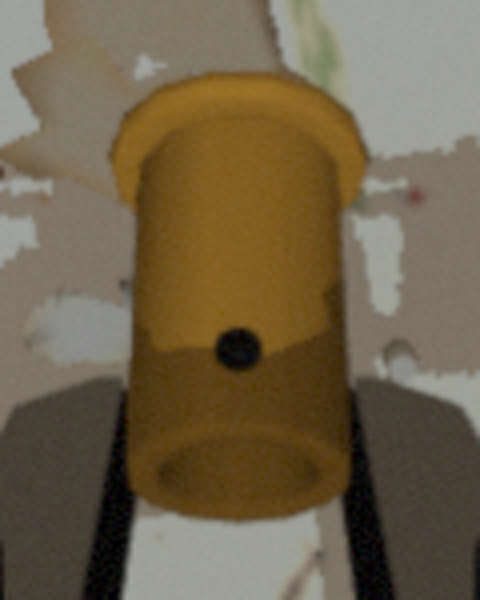

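```bash
python3 - <<'E'
from h import *
s=robot.read_state();R=cv2.Rodrigues(np.array(s["orientation"]))[0];t=np.array(s["tool_pos"])
pw=robot.camera_params("wrist");ps=robot.camera_params("side")
Z=lambda x,y:(260+(x+.5)/5-.5,0+(y+.5)/5-.5)
l=Z(312,162)
T0=(295+(232.5)/9-.45,108+200.5/9-.45);S0=(245+210.5/10-.45,165+120.5/8-.45)
print("lens tw",two("top",T0,"wrist",l,None,pw),"ws",two("wrist",l,"side",S0,pw),"z.11",onz("wrist",l,.1105,pw))
for a,b,z in (((135,22),(500,38),.124),((145,232),(485,247),.096)):
    d=onz("wrist",Z(*b),z,pw)-onz("wrist",Z(*a),z,pw);print("edge",d.round(4),np.linalg.norm(d),np.degrees(np.arctan2(-d[0],-d[1])))
f=onz("wrist",Z(299,540),.003,pw);print("front foot",f)
for th in (30,35,40,45):
    c,q=np.cos(np.radians(th)),np.sin(np.radians(th))
    a=c*-R[:,2]-q*R[:,0];b=c*R[:,0]-q*R[:,2]
    o=t+.0075*R[:,2]+.005*R[:,0]-.043*a
    P=[proj("side",o+.05*a,ps),proj("side",o,ps)]
    d=P[0]-P[1]; 
    ci=lambda r,z:np.array([proj("side",o+z*a+r*(np.cos(k)*b+np.sin(k)*R[:,1]),ps) for k in np.linspace(0,6.28,60)])
    # silhouette slopes of tube via hull lines not drawn: extremes perpendicular to axis at both ends
    n=np.array([-d[1],d[0]])/np.linalg.norm(d)
    sl=[]
    for f in (max,min):
        A=f(ci(.014,.006),key=lambda v:v@n);B=f(ci(.014,.03),key=lambda v:v@n);sl.append(np.degrees(np.arctan2(-(B-A)[1],(B-A)[0])))
    C=ci(.018,0)
    print(th,"axis",np.degrees(np.arctan2(-d[1],d[0])).round(1),"edges",np.round(sl,1),"o",P[1].round(1),"flange leftmost",C[C[:,0].argmin()].round(1),"lowest",C[C[:,1].argmax()].round(1))
    pr=lambda z,r:(proj("wrist",o+z*a+r*b,pw)[1]-150)*4
    print("   wrist rows",[int(pr(z,r)) for z,r in((.05,-.014),(.05,.014),(0,.018),(.005,.018))],'hole')
E
```

```text
lens tw (array([ 0.7610886 , -0.01262603,  0.10057798]), np.float64(0.001473248827423059)) ws (array([ 0.75976061, -0.01289693,  0.11042734]), np.float64(0.0001245258024064075)) z.11 [ 0.75968571 -0.01290379  0.1105    ]
edge [-0.0117 -0.0534  0.    ] 0.05464740921230128 12.400325007264218
edge [-0.0123 -0.0557  0.    ] 0.05708472190405497 12.470903381586895
front foot [ 7.00728304e-01 -5.04859644e-04  3.00000000e-03]
30 axis 60.4 edges [59.9 60.9] o [307.8 138.6] flange leftmost [300.  135.2] lowest [312.6 144.2]
   wrist rows [538, 405, 84, 108] hole
35 axis 54.9 edges [54.3 55.4] o [306.3 137.5] flange leftmost [298.8 133.6] lowest [310.8 143.7]
   wrist rows [531, 417, 71, 98] hole
40 axis 49.3 edges [48.8 49.9] o [304.9 136.4] flange leftmost [297.7 132.5] lowest [309.6 143. ]
   wrist rows [524, 429, 60, 91] hole
45 axis 43.8 edges [43.3 44.3] o [303.6 135.2] flange leftmost [296.8 130.8] lowest [307.9 142.2]
   wrist rows [517, 442, 52, 85] hole
```

```bash
python3 - <<'E'
from h import *
s=robot.read_state();R=cv2.Rodrigues(np.array(s["orientation"]))[0];t=np.array(s["tool_pos"])
pw=robot.camera_params("wrist")
W=np.mean([robot.read_camera("wrist") for _ in range(6)],0);np.save("W.npy",W)
S=np.mean([robot.read_camera("side") for _ in range(6)],0);np.save("S.npy",S)
g=W[:,316:325].mean(1)
for r in range(164,185): print(r,g[r].round(0),end=' ')
print()
for r in range(248,288): print(r,g[r].round(0),end=' ')
print()
for th in (30,35,40,45):
    c,q=np.cos(np.radians(th)),np.sin(np.radians(th))
    a=c*-R[:,2]-q*R[:,0];b=c*R[:,0]-q*R[:,2]
    o=t+.0075*R[:,2]+.005*R[:,0]-.043*a
    pr=lambda z,r:proj("wrist",o+z*a+r*b,pw)[1].round(1)
    print(th,[pr(z,r) for z,r in((.05,-.014),(.05,-.0095),(.05,.0095),(.05,.014),(.005,.014),(.005,.018),(0,.018))])
cv2.imwrite("pics/Sz.png",cv2.resize(S[108:152,285:335,::-1].astype(np.uint8),None,fx=14,fy=13,interpolation=cv2.INTER_CUBIC))
cv2.imwrite("pics/Wz.png",cv2.resize(W[240:290,285:355,::-1].astype(np.uint8),None,fx=10,fy=10,interpolation=cv2.INTER_CUBIC))
E
```

```text
164 [129. 120. 103.] 165 [129. 120. 102.] 166 [129. 119. 101.] 167 [124. 109.  87.] 168 [116.  86.  40.] 169 [127.  92.  31.] 170 [141. 103.  35.] 171 [149. 110.  38.] 172 [152. 112.  40.] 173 [151. 112.  40.] 174 [146. 107.  37.] 175 [140. 103.  37.] 176 [135.  98.  34.] 177 [132.  96.  34.] 178 [127.  92.  31.] 179 [122.  88.  31.] 180 [128.  92.  32.] 181 [128.  93.  32.] 182 [129.  93.  33.] 183 [129.  94.  34.] 184 [129.  93.  33.] 
248 [90. 64. 23.] 249 [90. 64. 22.] 250 [90. 64. 21.] 251 [90. 63. 21.] 252 [90. 64. 22.] 253 [90. 63. 21.] 254 [91. 64. 21.] 255 [95. 68. 22.] 256 [98. 70. 24.] 257 [98. 70. 23.] 258 [94. 67. 24.] 259 [89. 63. 22.] 260 [87. 62. 21.] 261 [90. 64. 22.] 262 [91. 64. 22.] 263 [90. 64. 21.] 264 [91. 64. 22.] 265 [90. 64. 21.] 266 [91. 64. 22.] 267 [91. 64. 22.] 268 [90. 64. 22.] 269 [90. 64. 22.] 270 [90. 64. 21.] 271 [90. 64. 21.] 272 [90. 64. 21.] 273 [91. 64. 21.] 274 [90. 64. 22.] 275 [92. 65. 22.] 276 [96. 68. 23.] 277 [99. 70. 24.] 278 [97. 69. 23.] 279 [96. 73. 39.] 280 [120. 113.  97.] 281 [147. 148. 138.] 282 [157. 160. 152.] 283 [158. 161. 153.] 284 [158. 161. 153.] 285 [158. 161. 153.] 286 [158. 161. 153.] 287 [158. 161. 153.] 
30 [np.float64(284.5), np.float64(279.7), np.float64(257.2), np.float64(251.3), np.float64(182.9), np.float64(177.2), np.float64(171.0)]
35 [np.float64(282.9), np.float64(278.8), np.float64(259.5), np.float64(254.4), np.float64(180.0), np.float64(174.7), np.float64(167.8)]
40 [np.float64(281.2), np.float64(277.8), np.float64(261.7), np.float64(257.5), np.float64(177.7), np.float64(172.8), np.float64(165.2)]
45 [np.float64(279.3), np.float64(276.7), np.float64(264.0), np.float64(260.6), np.float64(175.8), np.float64(171.3), np.float64(163.0)]
```

View pics/Sz.png

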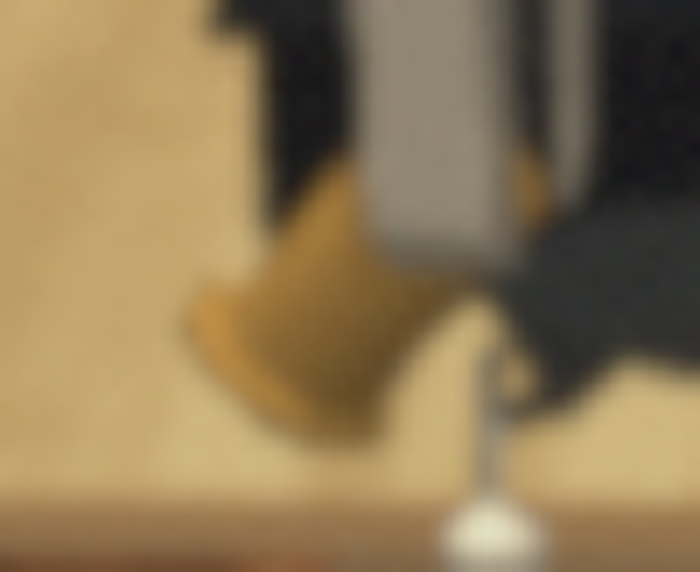

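View pics/Wz.png

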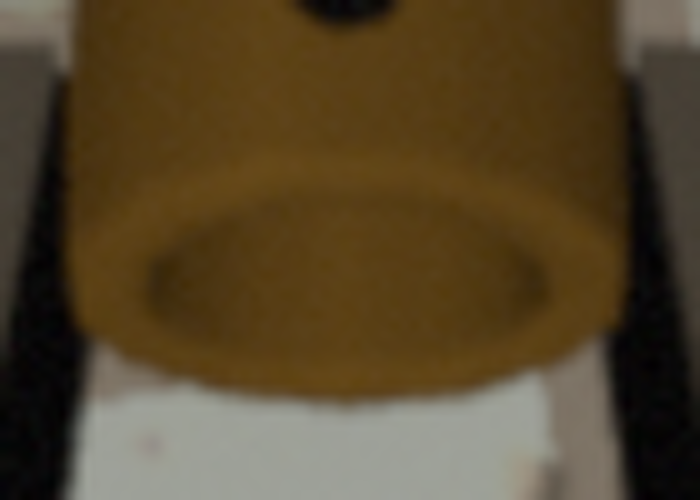

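Estimates agree on about 38° tilt (40° wanted): the plain-end and bore ellipses give 38.5°, the side view about 37°. The flange centre is about 4 mm from its target. Trimming position, and yaw by 2°.

Call:
carry_out --commands '[[[0, 0, 0, 1.9], [0.2, -0.05, -0.15, 0], [0.2, -0.05, -0.15, 0], [0, 0, 0, 0], [0, 0, 0, 0], [0, 0, 0, 0], [0, 0, 0, 0], [0, 0, 0, 0], [0, 0, 0, 0]]]'

```text
t: 23.1
tool_pos: [0.6347, 0.0133, 0.2675]
orientation: [3.124, -0.334, -0.0]
force: [0.6, 0.0, -1.2]
opening: 0.0259
```

```bash
python3 - <<'E'
from h import *
s=robot.read_state();print(s["t"],s["tool_pos"],s["force"],s["dq"].round(3));R=cv2.Rodrigues(np.array(s["orientation"]))[0];print(R.round(3))
t=np.array(s["tool_pos"])
L=np.array([.7595,-.0128,.1105]);v=np.array([-.6288,.1337,.766])
c,q=np.cos(np.radians(38)),np.sin(np.radians(38))
a=c*-R[:,2]-q*R[:,0];o=t+.0075*R[:,2]+.005*R[:,0]-.043*a
d=o-L;print("dist along axis",d@v,"lateral",np.linalg.norm(d-d@v*v),"angle",np.degrees(np.arccos(a@v)))
im=robot.read_camera("side")[:,:,::-1]
print(proj("side",o))
cv2.imwrite("pics/s16.png",cv2.resize(im[100:300,230:450],None,fx=3.5,fy=3,interpolation=cv2.INTER_CUBIC))
top=robot.read_camera("top")[:,:,::-1];cv2.imwrite("pics/t16.png",top)
cv2.imwrite("pics/w16.png",robot.read_camera("wrist")[:,:,::-1])
E
```

```text
23.1 [0.63471046 0.01330149 0.26746071] [ 0.57922991  0.01504904 -1.22853533] [ 0.    -0.    -0.001  0.002  0.    -0.   ]
[[ 0.977 -0.211 -0.   ]
 [-0.211 -0.977 -0.   ]
 [-0.     0.    -1.   ]]
dist along axis 0.1502563606293512 lateral 0.0009172367991663781 angle 1.9988367454455114
[303.42146461 135.06484004]
```

View pics/s16.png

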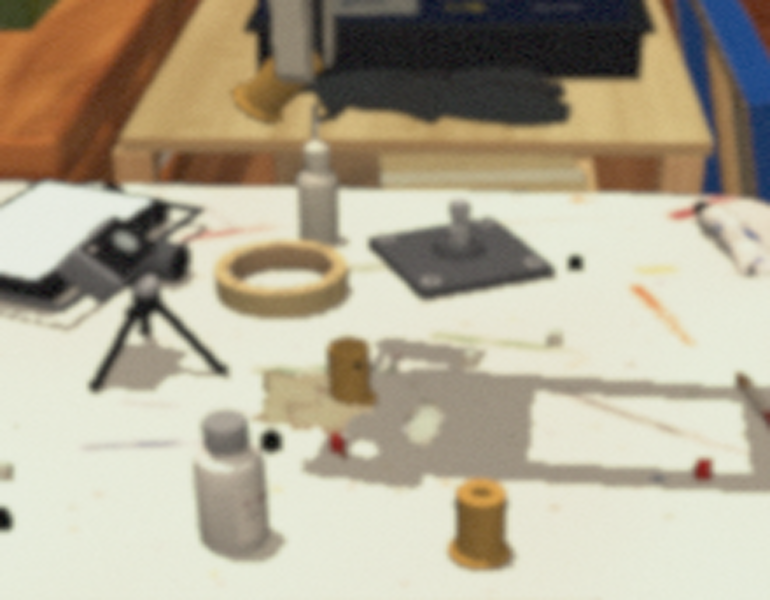

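View pics/w16.png

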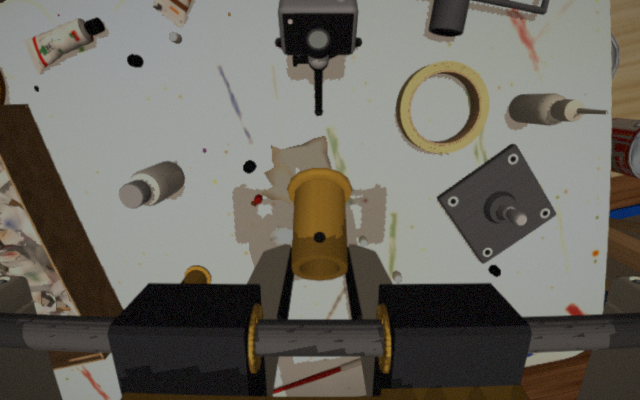

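View pics/t16.png

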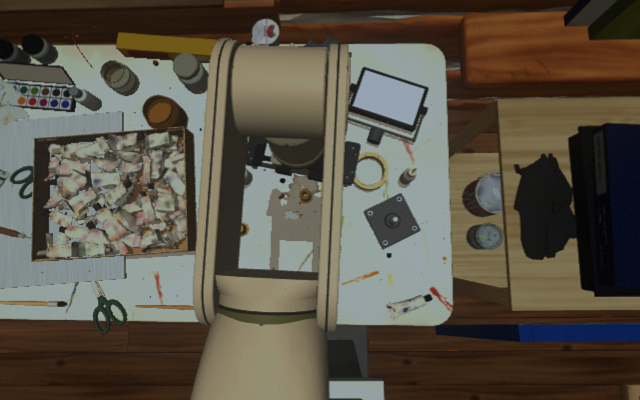

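The side view shows both other sleeves upright and the bottles and tape where they were. The wrist view has the sleeve (320,180) lined up with the lens (318,38). The arm is still, so I'm handing in.

```bash
python3 -c "
from plant import robot
print(robot.close_job())"
```

```text
the job is handed in; nothing more can be done
None
```

I found the fitting sleeve and seated it on the stud. I then drew it off and handed the job in with it held up in front of the video camera lens, at about 23 s of the 72 s.

- **Finding the fit:** I picked the sleeve whose bore looked widest in the pictures. It slid down over the stud and met the shoulder at the right height with about 5 N. It stayed seated when I opened the jaws.
- **Tilting it:** The tool can only point straight down, so I turned the sleeve about the jaw axis by pushing its flange gently against the edge of the base plate. The first try also slipped a few millimetres along the pads. I stood the sleeve upright on the table, gripped it nearer its plain end and repeated the push. The grip is now 45 N.
- **Last checks:**
  - **Distance:** the flange centre works out about 150 mm from the glass and about 1 mm off the lens axis. This counts on an estimated slip in the pads, so allow 2–3 mm.
  - **Steadiness:** the arm is still.
  - **Rest of the scene:** I never touched the other two sleeves, and they still stand upright on the table, clear of the base. The bottles and tape roll look undisturbed, and nothing touched the camera or tripod.
- **Where readings disagreed:**
  - **Tilt:** the wrist view gave about 38.5° and the side view about 37°, against the 40° wanted. The flange is therefore about 2–3° from perfectly square to the lens, and I left it there.
  - **Camera heading:** readings ranged from 10° to 12.5°; I used 12°.

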